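Uncover the spring stand and thread the springs onto its rods

ROBOT

A 6-joint arm with a two-finger parallel gripper is mounted at the origin on the work surface. World frame = base frame: x ahead of the robot, y to its left, z up, the work surface at z = 0. Lengths are in m, angles in degrees, forces in N, time in s.
With the tool pointing down it reaches from about 0.3 to 0.75 m from the base axis. Payload 8.5 kg.
Tool frame: the origin (TCP) lies on the centre line of the jaws, within the pads' length; the fingertips stand 22 mm ahead of it and the grasp point (between the pads) lies 3 mm ahead of it (env.tip_reach is the distance from the TCP to the fingertips, in m); y points along the fingers, z is the direction in which the jaws open and shut, and the axes are right-handed (so a half turn about y gives the same grasp; the last joint's range is limited). The gripper opens to 85 mm and grips with 20 to 120 N. Pads are 22 mm wide; open, the fingers measure 114 mm over their backs; the gripper's body (76 mm by 85 mm) begins 54 mm behind the grasp point. The pads swing forward as they close: fully open they stand 13 mm farther back than shut.
Start: joints at [-87.565, 21.807, 74.336, -0, 83.858, -12.336], TCP at [0.14, -0.532, 0.253] pointing down, gripper open.
Joint ranges: [-178.18, 178.18], [-50.72, 133.34], [12.68, 142.11], [-81.47, 261.47], [9.98, 163.14], [-165.26, 165.26]. Speed limits (degrees/s): [136.94, 136.94, 180, 180, 180, 180].

INTERFACE

Orientations are given as a 3x3 rotation matrix whose columns are the frame's x, y, z axes.
In Python, from rig import env, get_image gives the robot as it stands. The module is installed in compiled form; this text tells all that it offers.
- The arm moves only by the tool carry_out, never from a script. Its argument "targets" is a list that holds one entry, the list of rows, each a list of 7 numbers: the closure, from 0 (fully open) to 1 (shut), then the shift along the world's x, y, z in mm, then the turn, a rotation vector about the world's x, y, z in degrees. In form: [[[claw, dx, dy, dz, ax, ay, az], ...]]. A call has 1 to 20 rows; each row is the pose to reach, as a shift and turn from the pose commanded when the call began; what a row does not reach only later rows make up. A row lasts 1/12 s, in which the tool goes at most 41.7 mm and 7.16 degrees, less where a joint would pass 70% of its speed; a pose out of reach is approached as far as the arm can. A call with a gripper value outside its range is refused whole. The fingers move at their own pace and stop on an object; "squeeze" is the grip in N (left out, the last holds). Time passes only in rows, so rows that repeat a pose let the fingers close. It gives the time, the measured TCP pose, the force and the opening at its end, in the units of the state.
- env.observe(): the state, without advancing time (a new reading comes with each control period).
- get_image(name): name is "side" or "top"; returns a dict with "img" (420x560x3 uint8, red, green, blue), "fx", "fy", "cx", "cy" (pixels), "k1" (the pictures are not rectified: a ray, as slopes to the right and down, at radius r is drawn at 1 + k1 r^2 times it, then the intrinsics apply), "rvec" (rotation vector, rad) and "tvec" (3), from world to camera coordinates, as OpenCV has them. Camera axes: x right, y down, z forward; pixel columns grow to the right and rows downward; lengths in m; the calibration is good to about 2 mm. A picture is of the moment at which its call begins. There is no depth.
- env.close_job(): hands the job in, once; it reports no verdict.
The state is a dict: "time_s": time; "q": joint angles; "qvel": joint speeds; "joint_efforts": joint torques, N m; "position": TCP position; "tool_rot": TCP orientation; "ft_force": force on the tool from outside, world axes, zero at the start; "wrist_torque": the same for the moment, N m; "grip_width": finger opening in m.
Only numpy, scipy, OpenCV 4.12 (cv2) and the standard library are available. Lean on these libraries where they do the work, as an engineer would, in place of code of your own. Each camera call takes 0.05 s, during which the arm holds its last target.

TASK

Get the spring stand ready for the overhaul: lift every dust cup off its rod and stand it, mouth down as it was, on the white platform without tipping it over. Thread every loose spring over a rod of the stand, one spring to a rod and any rod will do, twisting it slightly if the coils snag, until it sits fully down on the plate. Leave the oil bottle, the parts bin and the screwdriver where they are.

Things in the scene. Friction and masses are not known exactly. Their poses are not given: they have to be found in the camera images.
- stand: The spring stand, fixed to the bench: a grey steel plate 100 x 300 x 12 mm with three upright steel guide rods in a row, 100 mm apart along the plate's long side (its y axis). Origin at the centre of the plate's underside, z up.
- platform: The cup platform, fixed to the bench: a flat white board 280 x 140 mm (x by y of its own frame), 8 mm thick on two runners, its flat top 30 mm above the bench. Origin at the centre of its underside on the bench, z up. It stands on the left or the right side of the bench.
- mat: A thin smooth black plastic sheet, 340 x 200 x 3 mm, slightly oily, fixed to the bench on the other side from the platform. The springs stand on it at the start. Origin at the centre of its underside.
- rod1_mid (a point): Point on the axis of rod 1 of the stand, 32 mm above the plate's top face (44 mm above the bench), where the middle of a fully seated spring lies; z up along the rod. The rod is 34 mm in diameter, ends 75 mm above the plate, tapers to 24 mm over its last 9 mm, and has a groove 1.5 mm deep with sloping shoulders 51 to 61 mm above the plate, on which coils may catch.
- rod2_mid (a point): Point on the axis of rod 2 of the stand, 32 mm above the plate's top face (44 mm above the bench), where the middle of a fully seated spring lies; z up along the rod. The rod is 34 mm in diameter, ends 75 mm above the plate, tapers to 24 mm over its last 9 mm, and has a groove 1.5 mm deep with sloping shoulders 51 to 61 mm above the plate, on which coils may catch.
- rod3_mid (a point): Point on the axis of rod 3 of the stand, 32 mm above the plate's top face (44 mm above the bench), where the middle of a fully seated spring lies; z up along the rod. The rod is 34 mm in diameter, ends 75 mm above the plate, tapers to 24 mm over its last 9 mm, and has a groove 1.5 mm deep with sloping shoulders 51 to 61 mm above the plate, on which coils may catch.
- spring1_mid (a point): Middle of spring 1, on its axis: a stiff steel compression spring, 64 mm long, 54 mm over the coils, about 40 mm free inside, 6 mm wire, ends closed flat, 250 g; z along the spring. It does not give in a grip. It starts standing on end on the black sheet; slightly oily; best gripped across the top coils. One spring may be absent.
- spring2_mid (a point): Middle of spring 2, on its axis: a stiff steel compression spring, 64 mm long, 54 mm over the coils, about 40 mm free inside, 6 mm wire, ends closed flat, 250 g; z along the spring. It does not give in a grip. It starts standing on end on the black sheet; slightly oily; best gripped across the top coils. One spring may be absent.
- spring3_mid (a point): Middle of spring 3, on its axis: a stiff steel compression spring, 64 mm long, 54 mm over the coils, about 40 mm free inside, 6 mm wire, ends closed flat, 250 g; z along the spring. It does not give in a grip. It starts standing on end on the black sheet; slightly oily; best gripped across the top coils. One spring may be absent.
- cup1: Dust cup 1: a plain grey plastic beaker turned mouth down, 52 mm outside and 44 mm inside diameter, 90 mm high, top closed, 100 g. Origin at the centre of its open rim (underside), z towards the closed top. It starts over a rod, rim on the plate, its top 102 mm above the bench; it must rise 75 mm to clear the rod. One cup may be absent, its rod bare.
- cup2: Dust cup 2: a plain grey plastic beaker turned mouth down, 52 mm outside and 44 mm inside diameter, 90 mm high, top closed, 100 g. Origin at the centre of its open rim (underside), z towards the closed top. It starts over a rod, rim on the plate, its top 102 mm above the bench; it must rise 75 mm to clear the rod. One cup may be absent, its rod bare.
- cup3: Dust cup 3: a plain grey plastic beaker turned mouth down, 52 mm outside and 44 mm inside diameter, 90 mm high, top closed, 100 g. Origin at the centre of its open rim (underside), z towards the closed top. It starts over a rod, rim on the plate, its top 102 mm above the bench; it must rise 75 mm to clear the rod. One cup may be absent, its rod bare.
- oil: Bystander: a standing white oil bottle, 60 mm diameter, 120 mm high, at the far side of the bench. Origin at the centre of its underside.
- bin: Bystander: an open green steel parts bin, 90 x 120 x 55 mm, at the far side of the bench. Origin at the centre of its underside.
- driver: Bystander: a screwdriver lying across the far side of the bench. Origin on its underside.
Things that resemble listed ones, but are neither listed nor needed, are in the scene too. What is shaped like the part that bears spring1_mid but pink or yellow is not meant. What is shaped like the cup2 but pink is not meant.

How it is judged:
By the outcome, as a careful person would: the job done as asked, in the order asked, and still so for the second after the job is handed in, with the robot touching nothing.
Of spring1, spring2, spring3 only 2 to 3 are there at a start; the rules pass over those that are not, and their reading is None.
Of cup1, cup2, cup3 only 2 to 3 are there at a start; the rules pass over those that are not, and their reading is None.
At some moment in a run one of spring1, spring2, spring3 may be knocked a few centimetres aside while the robot is not near it.
It also fails if it takes over 210 s, if anything falls off the work surface, if the arm or the gripper's body presses on something with over 40 N, if the wrist force passes 120 N, or if a joint passes its speed limit or range.

## Working session

There is one attempt and no reset: what is moved stays moved. The work goes in short steps, Python scripts to look and compute and a tool call to move; the robot and the scene stay as the last step left them, time stands still between calls to the robot, and variables do not carry over. Pictures are saved under pics/ and viewed, and the job is handed in when it is done.

Besides the shell and the picture viewer there is one more tool, called after "Request:" by a JSON object that holds its "name" and its "arguments". carry_out: Moves the arm, as the interface text tells. Its arguments: {"type":"object","properties":{"targets":{"type":"array"},"squeeze":{"type":"number"}},"required":["targets"]}

```bash
mkdir -p pics; cat > h.py <<'E'
import numpy as np, cv2
from rig import env, get_image
def cam(name):
    d=get_image(name); return d
def save(d,fn): cv2.imwrite(fn,cv2.cvtColor(d["img"],cv2.COLOR_RGB2BGR))
def K(d): return np.array([[d["fx"],0,d["cx"]],[0,d["fy"],d["cy"]],[0,0,1.]])
def dist(d): return np.array([d["k1"],0,0,0,0.])
def proj(d,P):
    p,_=cv2.projectPoints(np.atleast_2d(np.array(P,float)),np.array(d["rvec"],float),np.array(d["tvec"],float),K(d),dist(d)); return p[:,0]
def ray(d,uv,z):
    n=cv2.undistortPointsIter(np.array([[uv]],float),K(d),dist(d),None,None,(3,50,1e-10))[0,0]
    R,_=cv2.Rodrigues(np.array(d["rvec"],float)); t=np.array(d["tvec"],float).ravel()
    c=-R.T@t; v=R.T@np.array([n[0],n[1],1]); s=(z-c[2])/v[2]; return c+s*v
E
python3 - <<'E'
from h import *
for n in("top","side"):
    d=cam(n); save(d,f"pics/{n}0.png"); print(n,{k:np.round(v,3).tolist() for k,v in d.items() if k!="img"})
    R,_=cv2.Rodrigues(np.array(d["rvec"],float)); print(-R.T@np.ravel(d["tvec"]))
s=env.observe(); print(s, env.tip_reach)
E
```

```text
top {'fx': 427.842, 'fy': 427.842, 'cx': 282.151, 'cy': 211.278, 'k1': -0.063, 'rvec': [2.154, -2.106, 0.205], 'tvec': [-0.014, 0.569, 1.204]}
[0.34119874 0.00796653 1.28701701]
side {'fx': 436.422, 'fy': 436.422, 'cx': 275.162, 'cy': 209.428, 'k1': 0.033, 'rvec': [0.488, -2.666, 1.281], 'tvec': [0.538, 0.197, 1.19]}
[0.23204754 0.94558707 0.89297489]
{'time_s': 0.1, 'q': array([-8.75666505e+01,  2.18392589e+01,  7.43786216e+01, -1.97884309e-03,
        8.38592411e+01, -1.23373802e+01]), 'qvel': array([-0.01922963, -0.07056413, -0.07849206,  0.07583756, -0.00993006,
       -0.1067632 ]), 'joint_efforts': array([ 2.02227820e-03, -4.49223804e+01, -2.31658083e+01, -2.39091087e-04,
        3.59057813e-03,  1.83343985e-05]), 'position': array([ 0.14018832, -0.5315941 ,  0.25276408]), 'tool_rot': array([[-9.66952824e-01, -9.14566752e-05,  2.54955344e-01],
       [-2.54955234e-01,  1.34335422e-03, -9.66951924e-01],
       [-2.54061131e-04, -9.99999094e-01, -1.32227752e-03]]), 'ft_force': array([-0.04815965,  0.25710631,  0.38186735]), 'wrist_torque': array([0.02663559, 0.0220014 , 0.04066365]), 'grip_width': 0.08534620478910614} 0.022
```

View pics/top0.png

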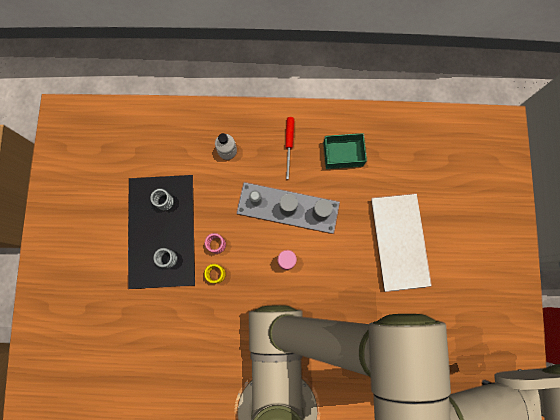

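View pics/side0.png

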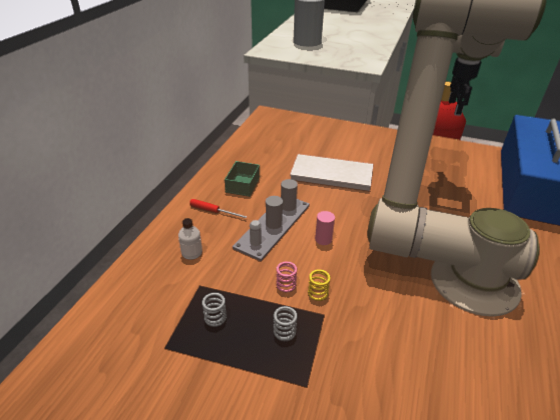

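The top view shows the mat at left with grey springs at about (161,199) and (165,258). The stand is in the centre, with a bare rod at (255,198) and cups at (289,203) and (323,209). The white platform is at right, around (401,242). A pink cup and pink and yellow springs are decoys near the middle. Next I'll zoom in.

```bash
python3 - <<'E'
from h import *
d=cam("top"); im=cv2.cvtColor(d["img"],cv2.COLOR_RGB2BGR)
np.save("top0.npy",d["img"])
cv2.imwrite("pics/topS.png",cv2.resize(im[170:250,225:350],None,fx=6,fy=6,interpolation=cv2.INTER_CUBIC))
cv2.imwrite("pics/topM.png",cv2.resize(im[170:295,120:205],None,fx=4.8,fy=4.8,interpolation=cv2.INTER_CUBIC))
d=cam("side"); im=cv2.cvtColor(d["img"],cv2.COLOR_RGB2BGR)
cv2.imwrite("pics/sideS.png",cv2.resize(im[165:265,225:350],None,fx=6,fy=6,interpolation=cv2.INTER_CUBIC))
cv2.imwrite("pics/sideM.png",cv2.resize(im[260:380,160:330],None,fx=4.5,fy=4.5,interpolation=cv2.INTER_CUBIC))
E
```

```text
(no output)
```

View pics/topS.png

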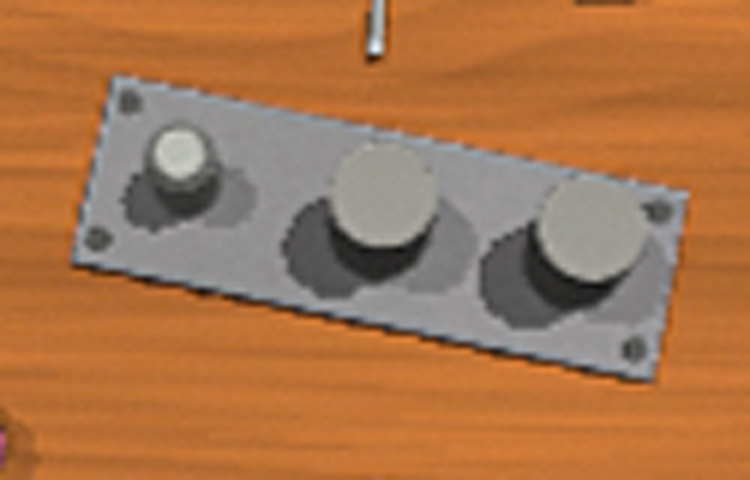

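View pics/topM.png

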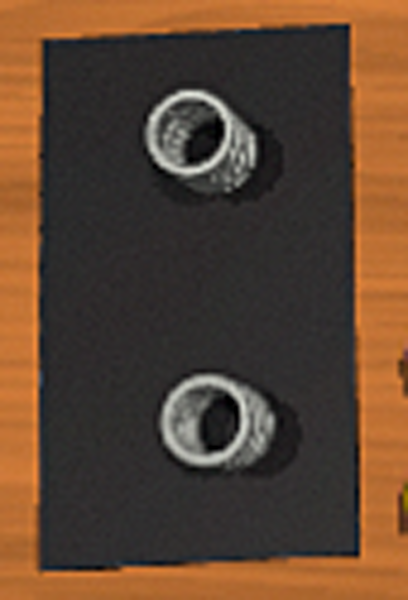

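View pics/sideS.png

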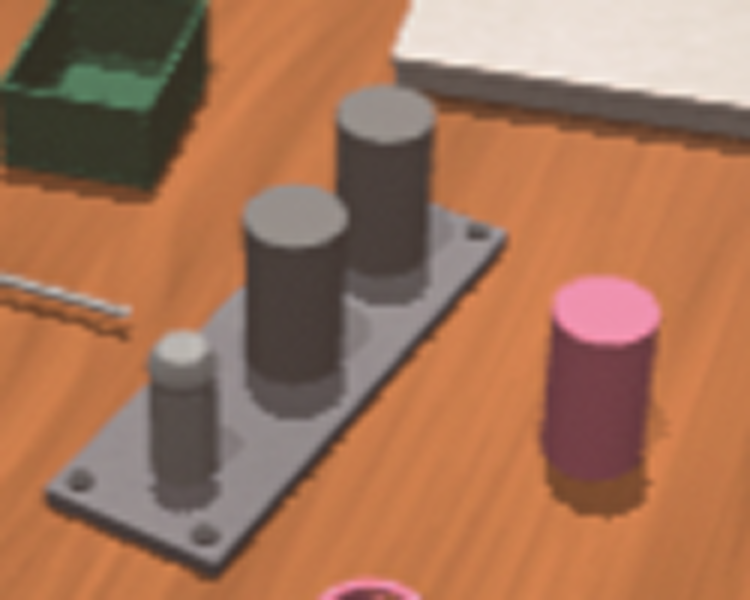

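View pics/sideM.png

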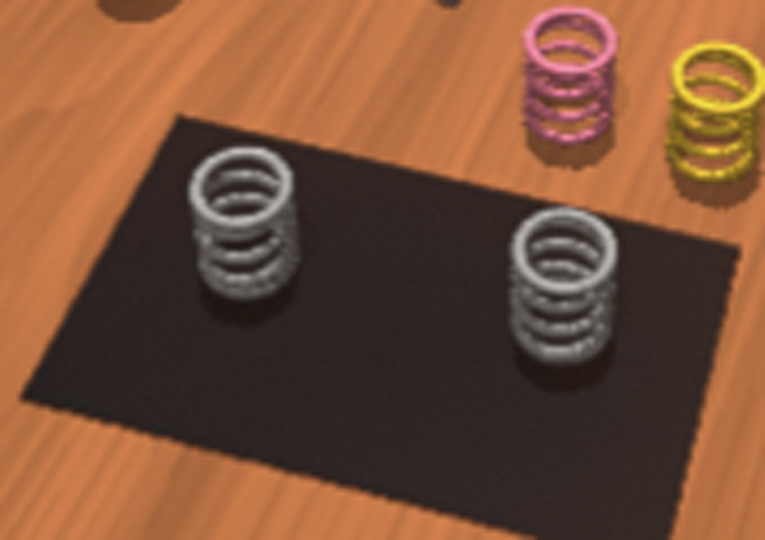

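```bash
python3 - <<'E'
from h import *
T=cam("top"); S=cam("side")
def tp(p,s,o): return ((p[0]+.5)/s-.5+o[0],(p[1]+.5)/s-.5+o[1])
def show(n,p,q,z):
    a=ray(T,p,z); b=ray(S,q,z) if q else None
    print(n,np.round(a[:2]*1000,1),None if b is None else np.round(b[:2]*1000,1))
o=(225,170);so=(225,165)
show("cupA",tp((384,195),6,o),tp((295,216),6,so),.102)
show("cupB",tp((591,231),6,o),tp((385,115),6,so),.102)
show("rod",tp((180,152),6,o),tp((183,349),6,so),.087)
cs=[tp(p,6,o) for p in[(112,75),(688,190),(652,381),(73,262)]]
C=np.array([ray(T,c,.012)[:2] for c in cs]);print("plate",np.round(C*1000,1),np.round(C.mean(0)*1000,1))
sc=[tp(p,6,so) for p in [(50,493),(213,568),(507,237)]]
print("side plate",[np.round(ray(S,c,.012)[:2]*1000,1) for c in sc])
show("spr far",tp((189,132),4.8,(120,170)),tp((242,189),4.5,(160,260)),.067)
show("spr near",tp((205,421),4.8,(120,170)),tp((564,251),4.5,(160,260)),.067)
P=np.array([ray(T,c,.030)[:2] for c in[(372.5,198),(417,194),(431,287),(384,291)]]);print("platform",np.round(P*1000),P.mean(0))
show("pinkcup",(287.5,259.5),tp((606,311),6,so),.090)
E
```

```text
cupA [587.  -18.5] [586.7 -18. ]
cupB [ 572.1 -116.3] [ 573.3 -115.7]
rod [608.9  79.2] [606.6  79.4]
plate [[ 665.1  119.7]
 [ 612.  -175.1]
 [ 513.7 -156.7]
 [ 567.5  135.7]] [589.6 -19.1]
side plate [array([660.4, 121.2]), array([567.7, 140. ]), array([ 512.5, -152.1])]
spr far [600.3 359.8] [597.8 361. ]
spr near [425.2 337.5] [424.9 338.1]
platform [[ 621. -273.]
 [ 637. -410.]
 [ 358. -443.]
 [ 344. -303.]] [ 0.48987669 -0.35734909]
pinkcup [426.  -18.8] [426.4 -16.8]
```

Both cameras agree to about 2 mm: rod 1 is near (607,79), cup A on rod 2 near (587,-18), and cup B on rod 3 near (573,-116). The stand yaw is about -10.3°. I'll go above cup B first, with the jaws across the row.

Request:
{"name": "carry_out", "arguments": {"targets": [[[0,432,416,0,0,0,65],[0,432,416,0,0,0,65],[0,432,416,0,0,0,65],[0,432,416,0,0,0,65],[0,432,416,0,0,0,65],[0,432,416,0,0,0,65],[0,432,416,0,0,0,65],[0,432,416,0,0,0,65],[0,432,416,0,0,0,65],[0,432,416,0,0,0,65],[0,432,416,0,0,0,65],[0,432,416,0,0,0,65],[0,432,416,0,0,0,65],[0,432,416,0,0,0,65],[0,432,416,0,0,0,65],[0,432,416,0,0,0,65],[0,432,416,0,0,0,65],[0,432,416,0,0,0,65],[0,432,416,0,0,0,65],[0,432,416,0,0,0,65]]], "squeeze": 40}}

```text
time_s: 1.97
position: [0.5717, -0.1168, 0.2536]
tool_rot: [[-0.179, 0.0, 0.984], [-0.984, -0.0, -0.179], [0.0, -1.0, 0.0]]
ft_force: [-0.0, -0.4, 0.7]
grip_width: 0.0856
```

Request:
{"name": "carry_out", "arguments": {"targets": [[[0,1,1,-40,0,0,0],[0,1,1,-80,0,0,0],[0,1,1,-110,0,0,0],[0,1,1,-135,0,0,0],[0,1,1,-150,0,0,0],[0,1,1,-160,0,0,0],[0,1,1,-160,0,0,0],[0,1,1,-160,0,0,0]]]}}

```text
time_s: 2.63
position: [0.5734, -0.1153, 0.0939]
tool_rot: [[-0.178, 0.001, 0.984], [-0.984, -0.0, -0.178], [0.0, -1.0, 0.001]]
ft_force: [0.5, -0.0, -0.3]
grip_width: 0.0852
```

```bash
python3 - <<'E'
from h import *
d=cam("side"); im=cv2.cvtColor(d["img"],cv2.COLOR_RGB2BGR)
cv2.imwrite("pics/s1.png",cv2.resize(im[100:300,180:400],None,fx=3,fy=3,interpolation=cv2.INTER_CUBIC))
d=cam("top"); im=cv2.cvtColor(d["img"],cv2.COLOR_RGB2BGR)
cv2.imwrite("pics/t1.png",im)
E
```

```text
(no output)
```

View pics/s1.png

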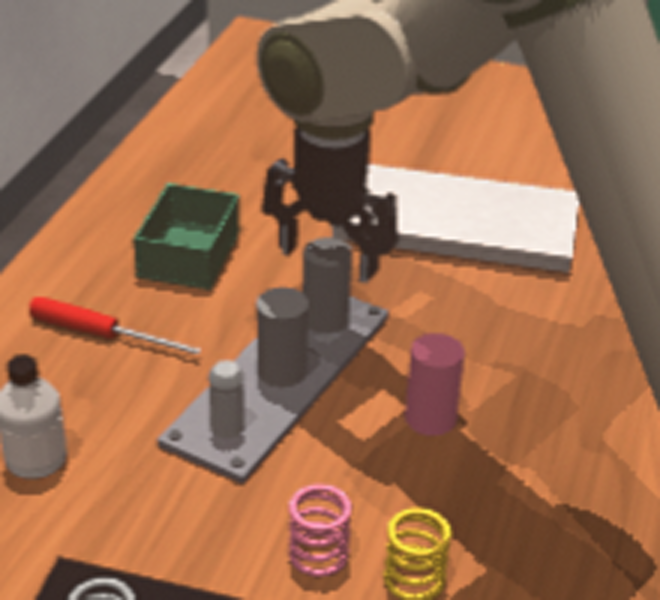

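View pics/t1.png

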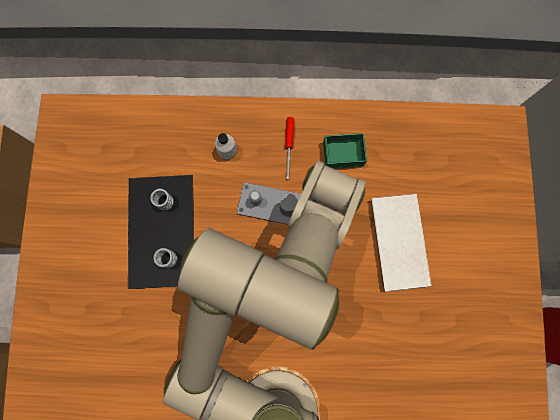

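The side view shows the open jaws straddling cup B, with its top at crop (327,248). The neighbouring cup is clear, so I'll close.

Request:
{"name": "carry_out", "arguments": {"targets": [[[1,0,0,0,0,0,0],[1,0,0,0,0,0,0],[1,0,0,0,0,0,0],[1,0,0,0,0,0,0],[1,0,0,0,0,0,0],[1,0,0,0,0,0,0],[1,0,0,0,0,0,0],[1,0,0,0,0,0,0],[1,0,0,0,0,0,0],[1,0,0,0,0,0,0]]], "squeeze": 40}}

```text
time_s: 3.57
position: [0.5735, -0.1149, 0.0944]
tool_rot: [[-0.178, 0.001, 0.984], [-0.984, -0.001, -0.178], [0.0, -1.0, 0.002]]
ft_force: [-1.1, 0.2, 5.7]
grip_width: 0.054
```

Request:
{"name": "carry_out", "arguments": {"targets": [[[1,0,0,8,0,0,0],[1,0,0,20,0,0,0],[1,0,0,35,0,0,0],[1,0,0,50,0,0,0],[1,0,0,65,0,0,0],[1,0,0,80,0,0,0],[1,0,0,95,0,0,0],[1,0,0,110,0,0,0],[1,0,0,122,0,0,0],[1,0,0,130,0,0,0],[1,0,0,130,0,0,0]]]}}

```text
time_s: 4.48
position: [0.5736, -0.1149, 0.2253]
tool_rot: [[-0.177, 0.003, 0.984], [-0.984, -0.001, -0.177], [0.001, -1.0, 0.003]]
ft_force: [-0.1, -0.2, -0.3]
grip_width: 0.0534
```

```bash
python3 - <<'E'
from h import *
d=cam("side"); im=cv2.cvtColor(d["img"],cv2.COLOR_RGB2BGR)
cv2.imwrite("pics/s2.png",cv2.resize(im[60:300,180:400],None,fx=2.5,fy=2.5,interpolation=cv2.INTER_CUBIC))
E
```

```text
(no output)
```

View pics/s2.png

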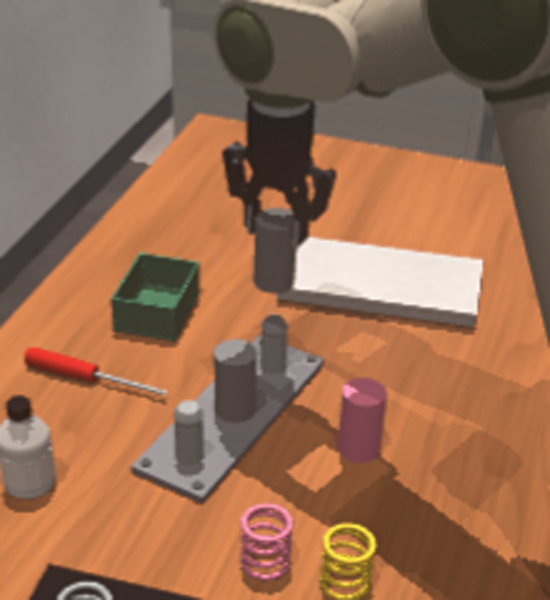

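The cup is held upright, with its rim clear of the rod top. I'll carry it over the platform.

Request:
{"name": "carry_out", "arguments": {"targets": [[[1,-1,-10,0,0,0,0],[1,-3,-30,0,0,0,0],[1,-5,-55,0,0,0,0],[1,-8,-80,0,0,0,0],[1,-10,-105,0,0,0,0],[1,-13,-130,0,0,0,0],[1,-16,-155,0,0,0,0],[1,-18,-180,0,0,0,0],[1,-20,-200,0,0,0,0],[1,-22,-215,0,0,0,0],[1,-24,-228,0,0,0,0],[1,-24,-235,0,0,0,0],[1,-24,-235,0,0,0,0],[1,-24,-235,-20,0,0,0],[1,-24,-235,-45,0,0,0],[1,-24,-235,-70,0,0,0],[1,-24,-235,-90,0,0,0],[1,-24,-235,-100,0,0,0],[1,-24,-235,-100,0,0,0],[1,-24,-235,-100,0,0,0]]]}}

```text
time_s: 6.2
position: [0.5496, -0.3495, 0.124]
tool_rot: [[-0.177, 0.0, 0.984], [-0.984, -0.0, -0.177], [0.0, -1.0, 0.0]]
ft_force: [-0.7, -0.8, 0.3]
grip_width: 0.0534
```

```bash
python3 - <<'E'
from h import *
d=cam("side"); im=cv2.cvtColor(d["img"],cv2.COLOR_RGB2BGR)
cv2.imwrite("pics/s3.png",cv2.resize(im[60:260,240:440],None,fx=3,fy=3,interpolation=cv2.INTER_CUBIC))
E
```

```text
(no output)
```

View pics/s3.png

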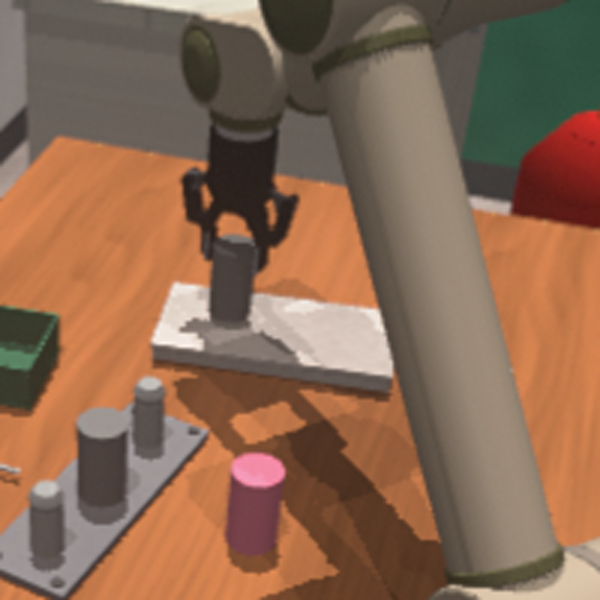

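Request:
{"name": "carry_out", "arguments": {"targets": [[[1,0,0,-4,0,0,0],[1,0,0,-7,0,0,0],[1,0,0,-9,0,0,0],[1,0,0,-10,0,0,0],[1,0,0,-11,0,0,0],[1,0,0,-11,0,0,0]]]}}

```text
time_s: 6.75
position: [0.5493, -0.3499, 0.1126]
tool_rot: [[-0.178, 0.0, 0.984], [-0.984, -0.0, -0.178], [0.0, -1.0, 0.0]]
ft_force: [0.2, 0.6, -0.1]
grip_width: 0.0538
```

Request:
{"name": "carry_out", "arguments": {"targets": [[[1,0,0,-1,0,0,0],[1,0,0,-1,0,0,0],[1,0,0,-1,0,0,0]]]}}

```text
time_s: 7.0
position: [0.5493, -0.35, 0.1124]
tool_rot: [[-0.178, 0.001, 0.984], [-0.984, -0.001, -0.178], [0.001, -1.0, 0.001]]
ft_force: [-2.3, 1.5, 6.1]
grip_width: 0.0534
```

Contact came at 6 N at the expected height. I'll open gently.

Request:
{"name": "carry_out", "arguments": {"targets": [[[0.38,0,0,0,0,0,0],[0.36,0,0,0,0,0,0],[0.34,0,0,0,0,0,0],[0.3,0,0,0,0,0,0],[0.25,0,0,0,0,0,0],[0.2,0,0,0,0,0,0],[0.1,0,0,0,0,0,0],[0,0,0,0,0,0,0],[0,0,0,0,0,0,0],[0,0,0,0,0,0,0]]]}}

```text
time_s: 7.83
position: [0.5492, -0.3498, 0.1113]
tool_rot: [[-0.178, -0.0, 0.984], [-0.984, 0.0, -0.178], [-0.0, -1.0, -0.0]]
ft_force: [-0.4, 0.1, 0.4]
grip_width: 0.0852
```

```bash
python3 - <<'E'
from h import *
d=cam("side"); im=cv2.cvtColor(d["img"],cv2.COLOR_RGB2BGR)
cv2.imwrite("pics/s4.png",cv2.resize(im[60:260,240:440],None,fx=3,fy=3,interpolation=cv2.INTER_CUBIC))
E
```

```text
(no output)
```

View pics/s4.png

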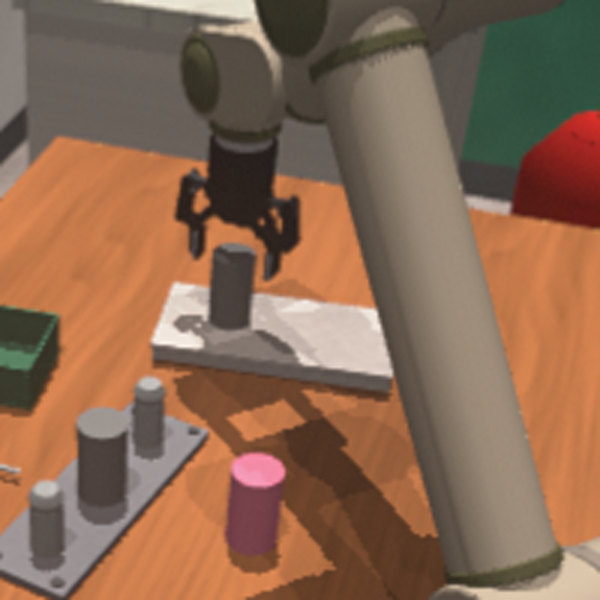

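Cup B is standing on the platform at crop (232,285) with the jaws clear. Now up and over to cup A.

Request:
{"name": "carry_out", "arguments": {"targets": [[[0,0,0,20,0,0,0],[0,0,0,60,0,0,0],[0,0,0,100,0,0,0],[0,0,0,140,0,0,0],[0,4,35,140,0,0,0],[0,8,70,140,0,0,0],[0,12,105,140,0,0,0],[0,16,140,140,0,0,0],[0,20,175,140,0,0,0],[0,24,210,140,0,0,0],[0,28,245,140,0,0,0],[0,32,280,140,0,0,0],[0,36,315,140,0,0,0],[0,38,332,140,0,0,0],[0,38,332,140,0,0,0],[0,38,332,140,0,0,0]]]}}

```text
time_s: 9.22
position: [0.5872, -0.0172, 0.2513]
tool_rot: [[-0.176, -0.0, 0.984], [-0.984, -0.0, -0.176], [0.0, -1.0, 0.0]]
ft_force: [-0.1, -0.3, -0.5]
grip_width: 0.0854
```

Request:
{"name": "carry_out", "arguments": {"targets": [[[0,0,-1,-40,0,0,0],[0,0,-1,-80,0,0,0],[0,0,-1,-110,0,0,0],[0,0,-1,-135,0,0,0],[0,0,-1,-150,0,0,0],[0,0,-1,-157,0,0,0],[0,0,-1,-157,0,0,0],[0,0,-1,-157,0,0,0],[1,0,-1,-157,0,0,0],[1,0,-1,-157,0,0,0],[1,0,-1,-157,0,0,0],[1,0,-1,-157,0,0,0],[1,0,-1,-157,0,0,0],[1,0,-1,-157,0,0,0],[1,0,-1,-157,0,0,0],[1,0,-1,-157,0,0,0],[1,0,-1,-157,0,0,0],[1,0,-1,-157,0,0,0]]]}}

```text
time_s: 10.72
position: [0.5876, -0.0189, 0.0957]
tool_rot: [[-0.177, 0.002, 0.984], [-0.984, -0.001, -0.177], [0.0, -1.0, 0.002]]
ft_force: [-1.4, 0.3, 5.5]
grip_width: 0.0525
```

Request:
{"name": "carry_out", "arguments": {"targets": [[[1,0,0,8,0,0,0],[1,0,0,20,0,0,0],[1,0,0,35,0,0,0],[1,0,0,50,0,0,0],[1,0,0,65,0,0,0],[1,0,0,80,0,0,0],[1,0,0,95,0,0,0],[1,0,0,110,0,0,0],[1,0,0,122,0,0,0],[1,0,0,130,0,0,0],[1,0,0,130,0,0,0]]]}}

```text
time_s: 11.63
position: [0.5877, -0.0188, 0.2264]
tool_rot: [[-0.177, 0.003, 0.984], [-0.984, -0.001, -0.177], [0.0, -1.0, 0.004]]
ft_force: [0.2, 0.3, -0.6]
grip_width: 0.0522
```

```bash
python3 - <<'E'
from h import *
d=cam("side"); im=cv2.cvtColor(d["img"],cv2.COLOR_RGB2BGR)
cv2.imwrite("pics/s5.png",cv2.resize(im[60:360,160:440],None,fx=2,fy=2,interpolation=cv2.INTER_CUBIC))
E
```

```text
(no output)
```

View pics/s5.png

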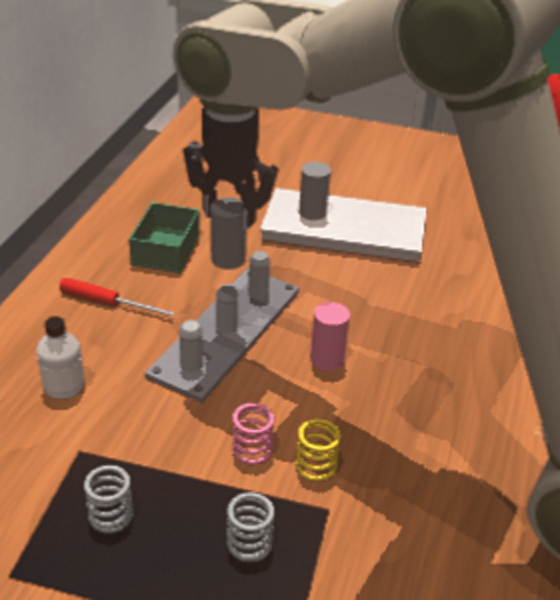

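Cup A is held upright and clear, and cup B stands on the platform. I'll carry cup A to about (430,-364).

Request:
{"name": "carry_out", "arguments": {"targets": [[[1,-4,-8,0,0,0,0],[1,-11,-24,0,0,0,0],[1,-21,-46,0,0,0,0],[1,-32,-70,0,0,0,0],[1,-43,-94,0,0,0,0],[1,-54,-118,0,0,0,0],[1,-65,-142,0,0,0,0],[1,-76,-166,0,0,0,0],[1,-87,-190,0,0,0,0],[1,-98,-214,0,0,0,0],[1,-109,-238,0,0,0,0],[1,-120,-262,0,0,0,0],[1,-131,-286,0,0,0,0],[1,-141,-308,0,0,0,0],[1,-149,-326,0,0,0,0],[1,-155,-338,0,0,0,0],[1,-158,-345,0,0,0,0],[1,-158,-345,0,0,0,0],[1,-158,-345,0,0,0,0]]]}}

```text
time_s: 13.27
position: [0.4292, -0.3633, 0.224]
tool_rot: [[-0.178, -0.0, 0.984], [-0.984, 0.001, -0.178], [-0.001, -1.0, -0.0]]
ft_force: [0.2, -0.6, -1.6]
grip_width: 0.0526
```

Request:
{"name": "carry_out", "arguments": {"targets": [[[1,0,0,-15,0,0,0],[1,0,0,-40,0,0,0],[1,0,0,-65,0,0,0],[1,0,0,-85,0,0,0],[1,0,0,-98,0,0,0],[1,0,0,-105,0,0,0],[1,0,0,-108,0,0,0],[1,0,0,-110,0,0,0],[1,0,0,-111,0,0,0],[1,0,0,-111,0,0,0]]]}}

```text
time_s: 14.1
position: [0.4295, -0.3639, 0.114]
tool_rot: [[-0.177, 0.001, 0.984], [-0.984, -0.001, -0.177], [0.001, -1.0, 0.001]]
ft_force: [-0.3, 0.9, -1.7]
grip_width: 0.0529
```

Request:
{"name": "carry_out", "arguments": {"targets": [[[1,0,0,-1,0,0,0],[1,0,0,-1,0,0,0]]]}}

```text
time_s: 14.27
position: [0.4294, -0.3642, 0.1138]
tool_rot: [[-0.178, 0.001, 0.984], [-0.984, -0.002, -0.178], [0.002, -1.0, 0.002]]
ft_force: [-1.6, 1.5, 5.6]
grip_width: 0.0526
```

Request:
{"name": "carry_out", "arguments": {"targets": [[[0.38,0,0,0,0,0,0],[0.36,0,0,0,0,0,0],[0.34,0,0,0,0,0,0],[0.3,0,0,0,0,0,0],[0.25,0,0,0,0,0,0],[0.2,0,0,0,0,0,0],[0.1,0,0,0,0,0,0],[0,0,0,0,0,0,0],[0,0,0,0,0,0,0],[0,0,0,0,0,0,0]]]}}

```text
time_s: 15.1
position: [0.4292, -0.3638, 0.1123]
tool_rot: [[-0.178, 0.0, 0.984], [-0.984, 0.0, -0.178], [-0.0, -1.0, -0.0]]
ft_force: [-0.3, 0.0, 0.3]
grip_width: 0.0852
```

```bash
python3 - <<'E'
from h import *
d=cam("side"); im=cv2.cvtColor(d["img"],cv2.COLOR_RGB2BGR)
cv2.imwrite("pics/s6.png",cv2.resize(im[60:360,160:440],None,fx=2,fy=2,interpolation=cv2.INTER_CUBIC))
E
```

```text
(no output)
```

View pics/s6.png

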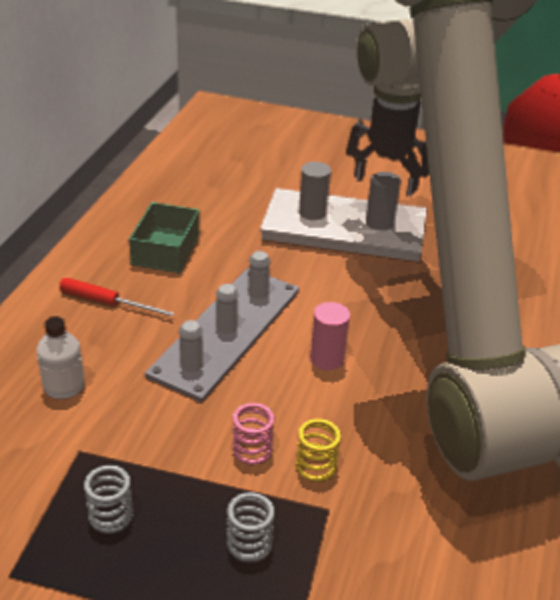

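Both cups are standing on the platform. I'll raise the arm and measure the rods and springs again.

Request:
{"name": "carry_out", "arguments": {"targets": [[[0,0,0,20,0,0,0],[0,0,0,60,0,0,0],[0,0,0,100,0,0,0],[0,0,0,140,0,0,0],[0,0,0,140,0,0,0]]]}}

```text
time_s: 15.57
position: [0.4306, -0.3654, 0.2603]
tool_rot: [[-0.177, 0.009, 0.984], [-0.984, -0.011, -0.177], [0.009, -1.0, 0.01]]
ft_force: [0.8, -0.4, 0.9]
grip_width: 0.0859
```

```bash
python3 - <<'E'
from h import *
for n in ("top","side"):
    d=cam(n); im=cv2.cvtColor(d["img"],cv2.COLOR_RGB2BGR)
    if n=="top":
        a=im[170:250,225:350];b=im[170:295,120:205]; save(d,"pics/t7.png")
    else: a=im[165:265,225:350]; b=im[260:380,160:330]
    cv2.imwrite(f"pics/{n}S7.png",cv2.resize(a,None,fx=6,fy=6,interpolation=cv2.INTER_CUBIC))
    cv2.imwrite(f"pics/{n}M7.png",cv2.resize(b,None,fx=4.5,fy=4.5,interpolation=cv2.INTER_CUBIC))
E
```

```text
(no output)
```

View pics/topS7.png

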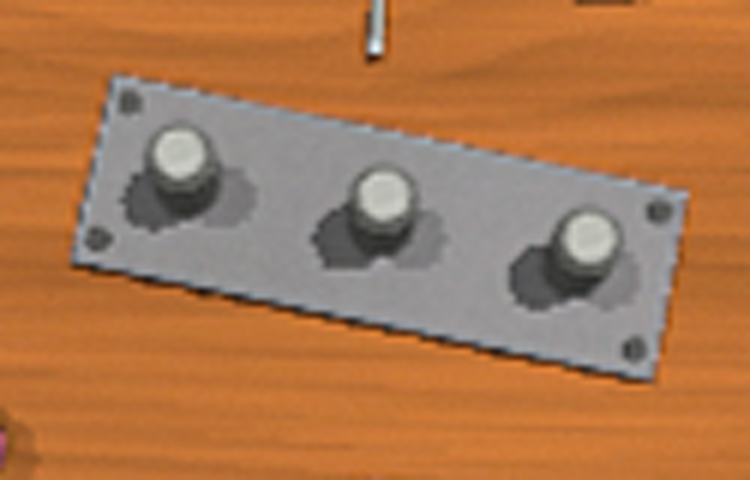

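View pics/topM7.png

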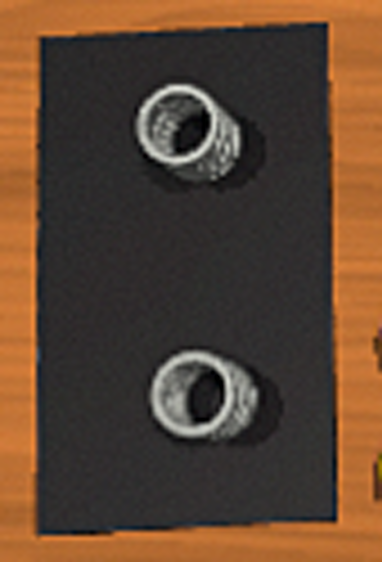

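View pics/sideS7.png

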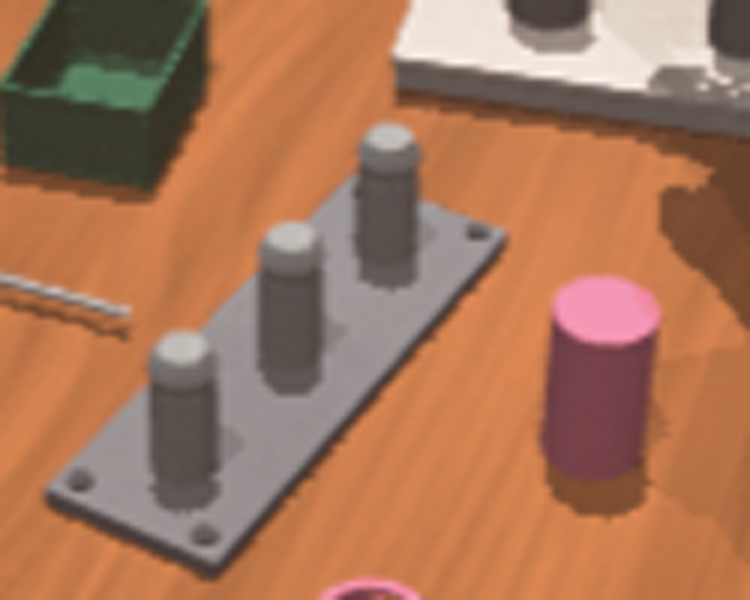

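View pics/sideM7.png

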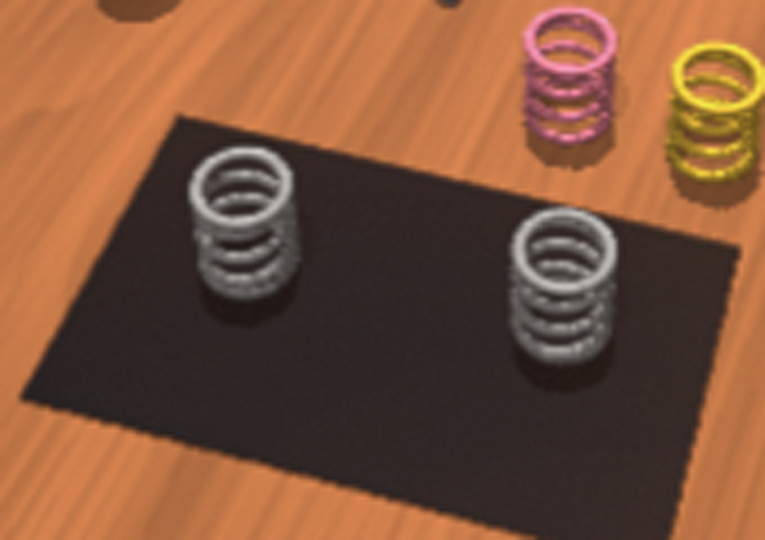

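View pics/t7.png

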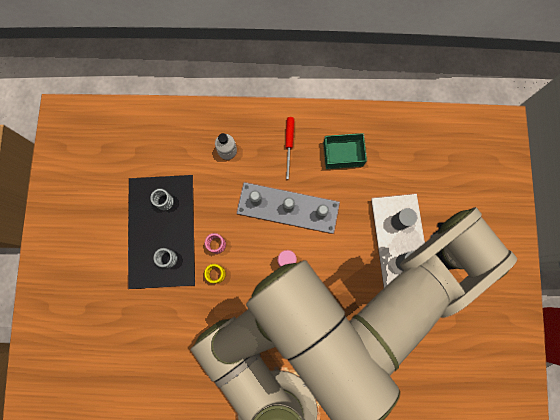

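Springs have not moved. The rod tops are in top-crop at (180,152), (385,195), (588,237), and in side-crop at (183,349), (292,238), (388,138).

```bash
python3 - <<'E'
from h import *
T=cam("top"); S=cam("side")
def tp(p,s,o): return ((p[0]+.5)/s-.5+o[0],(p[1]+.5)/s-.5+o[1])
for p,q in(((180,152),(183,349)),((385,195),(292,238)),((588,237),(388,138))):
    a=ray(T,tp(p,6,(225,170)),.087);b=ray(S,tp(q,6,(225,165)),.087);print(np.round(a*1000,1),np.round(b*1000,1))
for p,q in(((178,126),(242,189)),((191,394),(564,251))):
    a=ray(T,tp(p,4.5,(120,170)),.067);b=ray(S,tp(q,4.5,(160,260)),.067);print(np.round(a*1000,1),np.round(b*1000,1))
E
```

```text
[608.9  79.2  87. ] [606.6  79.4  87. ]
[590.2 -19.3  87. ] [588.5 -18.9  87. ]
[ 572.  -116.5   87. ] [ 571.6 -116.7   87. ]
[598.8 359.1  67. ] [597.8 361.   67. ]
[425.6 338.3  67. ] [424.9 338.1  67. ]
```

Request:
{"name": "carry_out", "arguments": {"targets": [[[0,0,25,0,0,0,0],[0,-1,62,0,0,0,0],[0,-1,100,0,0,0,0],[0,-1,140,0,0,0,0],[0,-1,180,0,0,0,0],[0,-1,220,0,0,0,0],[0,-2,260,0,0,0,0],[0,-2,300,0,0,0,0],[0,-2,340,0,0,0,0],[0,-2,380,0,0,0,0],[0,-2,420,0,0,0,0],[0,-3,460,0,0,0,0],[0,-3,500,0,0,0,0],[0,-3,540,0,0,0,0],[0,-4,580,0,0,0,0],[0,-4,620,0,0,0,0],[0,-4,655,0,0,0,0],[0,-4,685,0,0,0,0],[0,-4,702,0,0,0,0],[0,-4,702,0,0,0,0]]], "squeeze": 80}}

```text
time_s: 17.43
position: [0.4243, 0.3408, 0.2502]
tool_rot: [[-0.174, -0.003, 0.985], [-0.985, -0.001, -0.174], [0.001, -1.0, -0.003]]
ft_force: [-0.4, 0.1, -0.0]
grip_width: 0.085
```

Request:
{"name": "carry_out", "arguments": {"targets": [[[0,0,0,-40,0,0,0],[0,0,0,-80,0,0,0],[0,0,0,-115,0,0,0],[0,0,0,-130,0,0,0],[0,0,0,-130,0,0,0],[0,0,0,-130,0,0,0]]]}}

```text
time_s: 17.93
position: [0.4251, 0.3374, 0.1217]
tool_rot: [[-0.178, -0.002, 0.984], [-0.984, -0.001, -0.178], [0.002, -1.0, -0.002]]
ft_force: [0.5, -0.9, 1.1]
grip_width: 0.0855
```

```bash
python3 - <<'E'
from h import *
d=cam("side"); im=cv2.cvtColor(d["img"],cv2.COLOR_RGB2BGR)
cv2.imwrite("pics/s8.png",cv2.resize(im[200:380,160:360],None,fx=3,fy=3,interpolation=cv2.INTER_CUBIC))
E
```

```text
(no output)
```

View pics/s8.png

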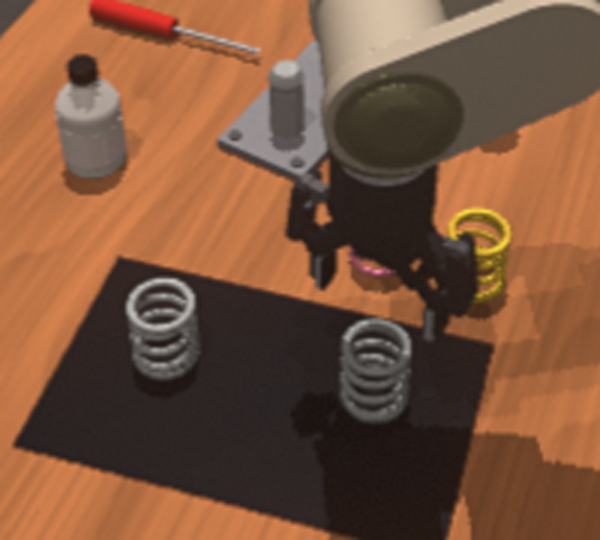

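The spring stays centred between the jaws and has not moved. I'll lower and grip.

Request:
{"name": "carry_out", "arguments": {"targets": [[[0,0,0,-20,0,0,0],[0,0,0,-40,0,0,0],[0,0,0,-52,0,0,0],[0,0,0,-60,0,0,0],[0,0,0,-60,0,0,0],[0,0,0,-60,0,0,0],[0.15,0,0,-60,0,0,0],[0.3,0,0,-60,0,0,0],[0.4,0,0,-60,0,0,0],[0.6,0,0,-60,0,0,0],[1,0,0,-60,0,0,0],[1,0,0,-60,0,0,0],[1,0,0,-60,0,0,0],[1,0,0,-60,0,0,0],[1,0,0,-60,0,0,0],[1,0,0,-60,0,0,0]]]}}

```text
time_s: 19.32
position: [0.4256, 0.3385, 0.0637]
tool_rot: [[-0.178, 0.002, 0.984], [-0.984, 0.001, -0.178], [-0.001, -1.0, 0.002]]
ft_force: [-1.9, 0.3, 8.7]
grip_width: 0.0515
```

Request:
{"name": "carry_out", "arguments": {"targets": [[[1,0,0,5,0,0,0],[1,0,0,12,0,0,0],[1,0,0,22,0,0,0],[1,0,0,35,0,0,0],[1,0,0,50,0,0,0],[1,0,0,65,0,0,0],[1,0,0,72,0,0,0],[1,0,0,72,0,0,0]]]}}

```text
time_s: 19.98
position: [0.4258, 0.3385, 0.1363]
tool_rot: [[-0.178, 0.003, 0.984], [-0.984, 0.002, -0.178], [-0.002, -1.0, 0.003]]
ft_force: [0.5, -0.1, -2.6]
grip_width: 0.0511
```

```bash
python3 - <<'E'
from h import *
d=cam("side"); im=cv2.cvtColor(d["img"],cv2.COLOR_RGB2BGR)
cv2.imwrite("pics/s9.png",cv2.resize(im[200:380,160:360],None,fx=3,fy=3,interpolation=cv2.INTER_CUBIC))
E
```

```text
(no output)
```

View pics/s9.png

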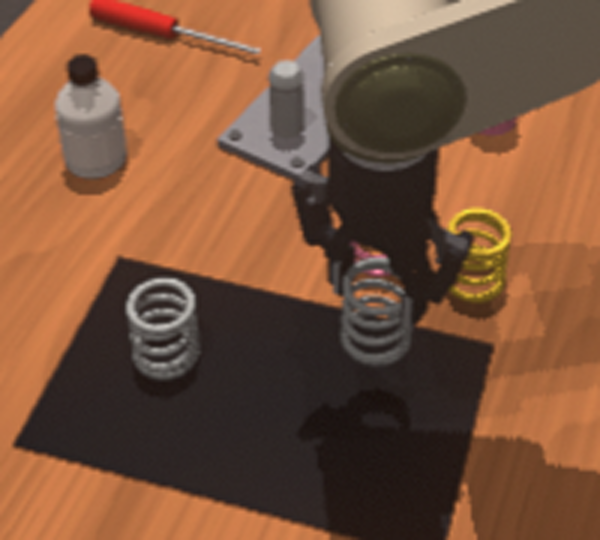

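The spring is gripped and lifted straight. I'll lift higher and carry it to rod 3.

Request:
{"name": "carry_out", "arguments": {"targets": [[[1,0,0,15,0,0,0],[1,0,0,40,0,0,0],[1,0,0,65,0,0,0],[1,3,-10,80,0,0,0],[1,10,-32,80,0,0,0],[1,20,-62,80,0,0,0],[1,30,-93,80,0,0,0],[1,40,-125,80,0,0,0],[1,50,-157,80,0,0,0],[1,60,-188,80,0,0,0],[1,70,-219,80,0,0,0],[1,80,-250,80,0,0,0],[1,90,-282,80,0,0,0],[1,100,-313,80,0,0,0],[1,110,-344,80,0,0,0],[1,120,-375,80,0,0,0],[1,130,-406,80,0,0,0],[1,138,-432,80,0,0,0],[1,144,-448,80,0,0,0],[1,146,-455,80,0,0,0]]]}}

```text
time_s: 21.7
position: [0.5715, -0.1191, 0.2128]
tool_rot: [[-0.18, -0.002, 0.984], [-0.984, 0.0, -0.18], [-0.0, -1.0, -0.002]]
ft_force: [-0.2, -0.0, -3.1]
grip_width: 0.0512
```

Request:
{"name": "carry_out", "arguments": {"targets": [[[1,0,0,-10,0,0,0],[1,0,0,-25,0,0,0],[1,0,0,-40,0,0,0],[1,0,0,-50,0,0,0],[1,0,0,-55,0,0,0],[1,0,0,-55,0,0,0],[1,0,0,-55,0,0,0]]]}}

```text
time_s: 22.28
position: [0.5713, -0.1163, 0.1595]
tool_rot: [[-0.177, 0.0, 0.984], [-0.984, 0.0, -0.177], [-0.0, -1.0, 0.0]]
ft_force: [0.6, 0.2, -1.8]
grip_width: 0.0518
```

```bash
python3 - <<'E'
from h import *
d=cam("side"); im=cv2.cvtColor(d["img"],cv2.COLOR_RGB2BGR)
p=env.observe()["position"]; print(p)
print((proj(d,[[p[0],p[1],.100],[.5715,-.1167,.087]])-[250,120])*6)
cv2.imwrite("pics/s10.png",cv2.resize(im[120:220,250:350],None,fx=6,fy=6,interpolation=cv2.INTER_CUBIC))
save(cam("top"),"pics/t10.png")
E
```

```text
[ 0.57146106 -0.11653741  0.15992184]
[[236.33441268 385.52158634]
 [235.59150998 405.5616821 ]]
```

View pics/s10.png

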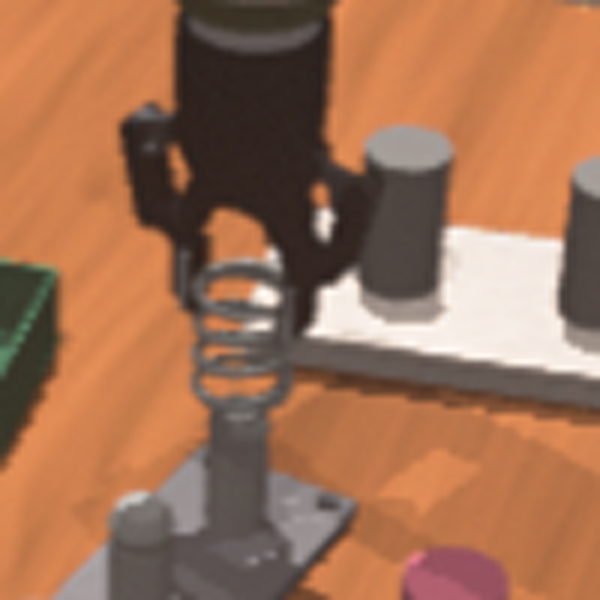

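View pics/t10.png

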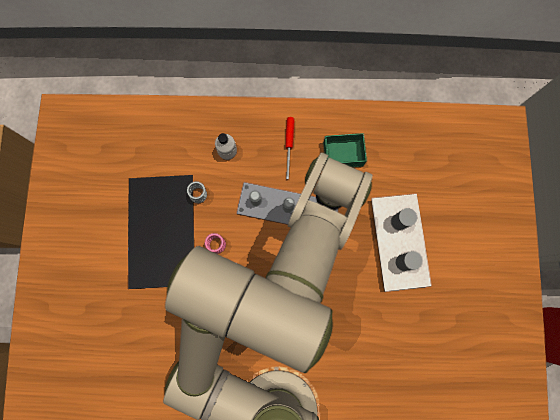

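While I was carrying, the other spring was knocked to about (197,192) in the top view, still standing; I'll measure it again later. The held spring's bottom ring, crop (242,385), sits over rod tip 3, crop (239,408), within about 1 mm, so I'll lower it.

Request:
{"name": "carry_out", "arguments": {"targets": [[[1,0,0,-4,0,0,0],[1,0,0,-8,0,0,0],[1,0,0,-12,0,0,0],[1,0,0,-15,0,0,0],[1,0,0,-18,0,0,0],[1,0,0,-20,0,0,0],[1,0,0,-20,0,0,0]]]}}

```text
time_s: 22.97
position: [0.571, -0.1168, 0.1388]
tool_rot: [[-0.178, -0.001, 0.984], [-0.984, 0.0, -0.178], [-0.0, -1.0, -0.001]]
ft_force: [0.7, 0.3, -2.1]
grip_width: 0.0511
```

Request:
{"name": "carry_out", "arguments": {"targets": [[[1,0,0,-3,0,0,0],[1,0,0,-6,0,0,0],[1,0,0,-9,0,0,0],[1,0,0,-12,0,0,0],[1,0,0,-15,0,0,0],[1,0,0,-15,0,0,0]]]}}

```text
time_s: 23.47
position: [0.571, -0.1167, 0.1236]
tool_rot: [[-0.178, -0.001, 0.984], [-0.984, 0.0, -0.178], [-0.0, -1.0, -0.001]]
ft_force: [-0.0, -0.0, -2.7]
grip_width: 0.0514
```

Request:
{"name": "carry_out", "arguments": {"targets": [[[1,0,0,-3,0,0,0],[1,0,0,-6,0,0,0],[1,0,0,-9,0,0,0],[1,0,0,-12,0,0,0],[1,0,0,-15,0,0,0],[1,0,0,-15,0,0,0]]]}}

```text
time_s: 23.97
position: [0.5709, -0.1167, 0.1086]
tool_rot: [[-0.178, -0.001, 0.984], [-0.984, 0.0, -0.178], [-0.0, -1.0, -0.001]]
ft_force: [0.6, 0.7, -2.6]
grip_width: 0.0515
```

Threading freely. On down to .078, then fine steps.

Request:
{"name": "carry_out", "arguments": {"targets": [[[1,0,0,-4,0,0,0],[1,0,0,-8,0,0,0],[1,0,0,-12,0,0,0],[1,0,0,-16,0,0,0],[1,0,0,-20,0,0,0],[1,0,0,-24,0,0,0],[1,0,0,-28,0,0,0],[1,0,0,-30,0,0,0],[1,0,0,-30,0,0,0]]]}}

```text
time_s: 24.72
position: [0.571, -0.1167, 0.0787]
tool_rot: [[-0.178, -0.001, 0.984], [-0.984, 0.0, -0.178], [-0.0, -1.0, -0.001]]
ft_force: [0.0, 0.1, -2.2]
grip_width: 0.0513
```

Request:
{"name": "carry_out", "arguments": {"targets": [[[1,0,0,-1,0,0,0],[1,0,0,-2,0,0,0],[1,0,0,-3,0,0,0],[1,0,0,-3,0,0,0]]]}}

```text
time_s: 25.05
position: [0.5712, -0.1168, 0.0762]
tool_rot: [[-0.178, -0.0, 0.984], [-0.984, 0.0, -0.178], [-0.0, -1.0, -0.0]]
ft_force: [-0.2, -0.2, -2.4]
grip_width: 0.0512
```

Request:
{"name": "carry_out", "arguments": {"targets": [[[1,0,0,-1,0,0,0],[1,0,0,-2,0,0,0],[1,0,0,-2,0,0,0]]]}}

```text
time_s: 25.3
position: [0.5712, -0.1168, 0.0741]
tool_rot: [[-0.178, -0.0, 0.984], [-0.984, 0.0, -0.178], [-0.0, -1.0, -0.0]]
ft_force: [-0.2, -0.4, -1.9]
grip_width: 0.0511
```

Request:
{"name": "carry_out", "arguments": {"targets": [[[1,0,0,-1,0,0,0],[1,0,0,-1,0,0,0],[1,0,0,-2,0,0,0],[1,0,0,-2,0,0,0]]]}}

```text
time_s: 25.63
position: [0.5713, -0.1169, 0.0728]
tool_rot: [[-0.178, 0.0, 0.984], [-0.984, -0.0, -0.178], [0.0, -1.0, 0.0]]
ft_force: [-0.7, 0.4, 1.9]
grip_width: 0.0511
```

Contact at .0728, where seating was predicted. I'll release.

Request:
{"name": "carry_out", "arguments": {"targets": [[[0.4,0,0,0,0,0,0],[0.38,0,0,0,0,0,0],[0.35,0,0,0,0,0,0],[0.3,0,0,0,0,0,0],[0.25,0,0,0,0,0,0],[0.15,0,0,0,0,0,0],[0,0,0,0,0,0,0],[0,0,0,0,0,0,0],[0,0,0,0,0,0,0],[0,0,0,0,0,0,0]]]}}

```text
time_s: 26.47
position: [0.5712, -0.1168, 0.0723]
tool_rot: [[-0.178, -0.0, 0.984], [-0.984, -0.0, -0.178], [0.0, -1.0, -0.0]]
ft_force: [-0.7, -0.4, 0.2]
grip_width: 0.0848
```

Request:
{"name": "carry_out", "arguments": {"targets": [[[0,0,0,15,0,0,0],[0,0,0,40,0,0,0],[0,0,0,80,0,0,0],[0,0,0,120,0,0,0],[0,0,0,150,0,0,0],[0,0,0,160,0,0,0],[0,-15,-25,160,0,0,0],[0,-30,-60,160,0,0,0],[0,-50,-95,160,0,0,0],[0,-70,-130,160,0,0,0],[0,-90,-165,160,0,0,0],[0,-90,-165,160,0,0,0]]]}}

```text
time_s: 27.47
position: [0.4782, -0.287, 0.2315]
tool_rot: [[-0.184, -0.002, 0.983], [-0.983, -0.001, -0.184], [0.001, -1.0, -0.002]]
ft_force: [-0.4, -0.3, -0.4]
grip_width: 0.0855
```

```bash
python3 - <<'E'
from h import *
for n in ("top","side"):
    d=cam(n); im=cv2.cvtColor(d["img"],cv2.COLOR_RGB2BGR); save(d,f"pics/{n}11.png")
    if n=="top": b=im[165:265,170:230];print((proj(d,[[.5715,-.1167,.076]])-[225,170])*6)
    else: b=im[240:340,180:280];cv2.imwrite("pics/sideS11.png",cv2.resize(im[165:265,225:350],None,fx=6,fy=6,interpolation=cv2.INTER_CUBIC))
    if n=="top":cv2.imwrite("pics/topS11.png",cv2.resize(im[170:250,225:350],None,fx=6,fy=6,interpolation=cv2.INTER_CUBIC))
    cv2.imwrite(f"pics/{n}M11.png",cv2.resize(b,None,fx=6,fy=6,interpolation=cv2.INTER_CUBIC))
E
```

```text
[[583.61223316 239.87756099]]
```

View pics/topM11.png

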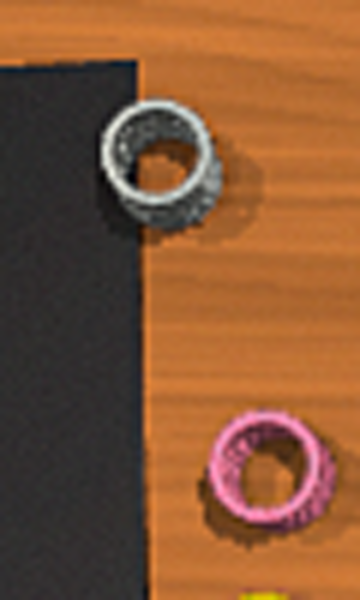

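View pics/sideM11.png

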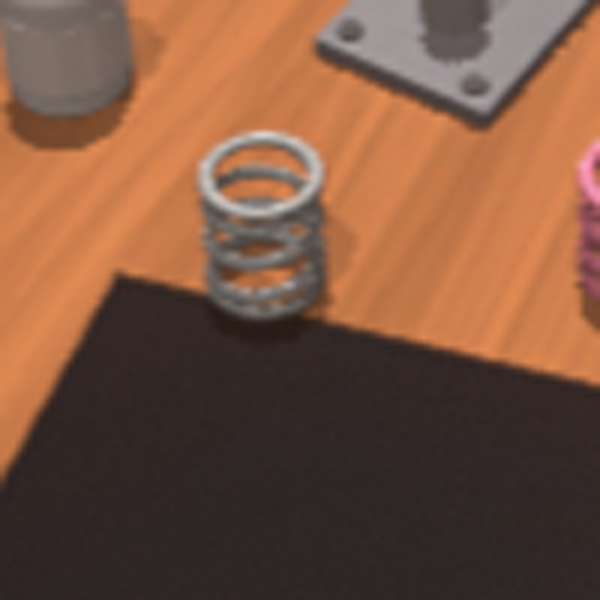

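View pics/sideS11.png

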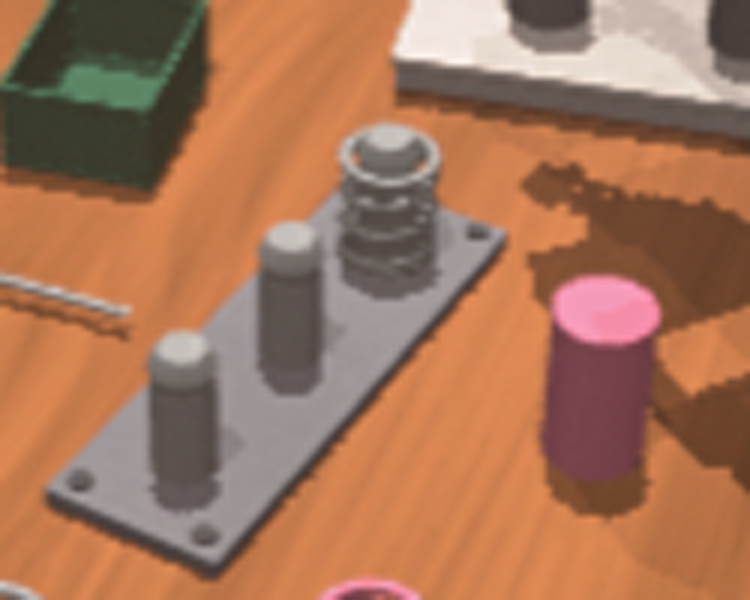

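View pics/topS11.png

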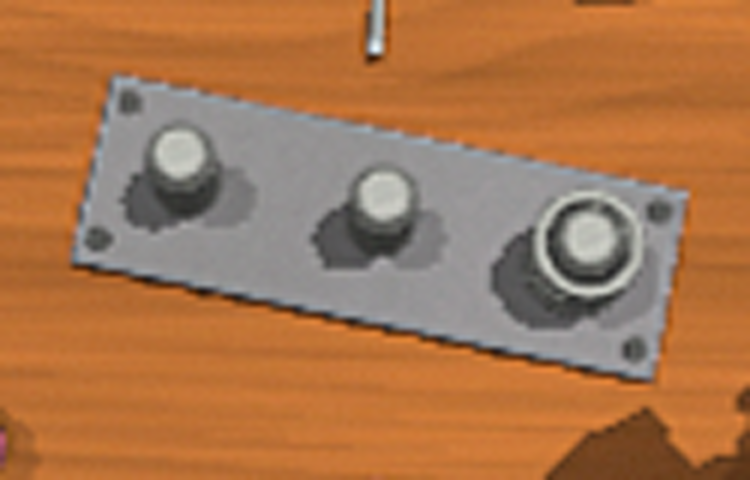

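View pics/side11.png

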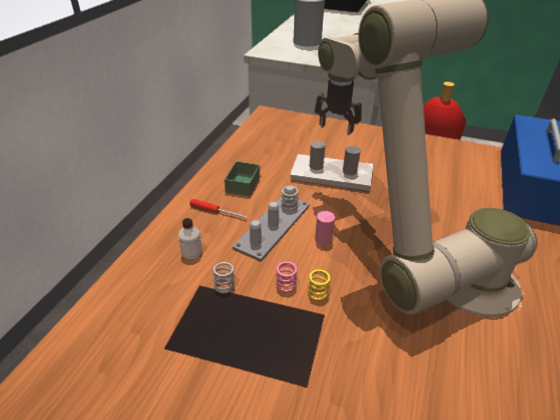

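Spring 1 sits fully down on rod 3: its top ring is below the rod tip in both views and concentric with it. The knocked spring stands at the mat's edge, with its ring at top-crop (157,152) and side-crop (261,174).

```bash
python3 - <<'E'
from h import *
T=cam("top"); S=cam("side")
def tp(p,s,o): return ((p[0]+.5)/s-.5+o[0],(p[1]+.5)/s-.5+o[1])
for z in(.064,.067):
    print(z,np.round(ray(T,tp((157,152),6,(170,165)),z)*1000,1),np.round(ray(S,tp((261,174),6,(180,240)),z)*1000,1))
x=np.array([.598,.262])
for n,d,o in(("T",T,(170,165)),("S",S,(180,240))):
    print(n,np.round((proj(d,[[*x,.065],[*x,.003],[*x,.0]])-o)*6+2.5,1))
print("mat edge top",[np.round(ray(T,tp(p,6,(170,165)),.003)*1000,1) for p in((137,62),(148,560))])
print(env.observe()["position"])
E
```

```text
0.064 [625.  253.8  64. ] [624.6 253.2  64. ]
0.067 [624.3 253.1  67. ] [623.2 255.7  67. ]
T [[136.5 205.1]
 [160.1 230.7]
 [161.2 231.8]]
S [[308.3 202.9]
 [315.6 299.8]
 [316.  304.3]]
mat edge top [array([686.7, 279.2,   3. ]), array([430.3, 258.5,   3. ])]
[ 0.4814461  -0.281059    0.23195322]
```

The knocked spring leans about 4° because its base straddles the mat edge. I'll turn the jaws to close along the lean direction, across the mat edge, so the flat pads straighten it.

Request:
{"name": "carry_out", "arguments": {"targets": [[[0,5,20,5,0,0,-3],[0,13,50,10,0,0,-7],[0,22,85,15,0,0,-12],[0,32,120,18,0,0,-17],[0,41,155,18,0,0,-22],[0,50,190,18,0,0,-27],[0,60,225,18,0,0,-32],[0,69,260,18,0,0,-37],[0,78,295,18,0,0,-42],[0,88,330,18,0,0,-47],[0,97,365,18,0,0,-52],[0,106,400,18,0,0,-57],[0,116,435,18,0,0,-62],[0,125,470,18,0,0,-66],[0,133,500,18,0,0,-70],[0,140,525,18,0,0,-73],[0,143,537,18,0,0,-75],[0,143,537,18,0,0,-75],[0,143,537,18,0,0,-75]]], "squeeze": 80}}

```text
time_s: 29.25
position: [0.6234, 0.2568, 0.2498]
tool_rot: [[-0.996, -0.001, 0.087], [-0.087, -0.0, -0.996], [0.001, -1.0, 0.0]]
ft_force: [-0.1, -0.6, -0.0]
grip_width: 0.0852
```

Request:
{"name": "carry_out", "arguments": {"targets": [[[0,0,0,-40,0,0,0],[0,0,0,-80,0,0,0],[0,0,0,-110,0,0,0],[0,0,0,-125,0,0,0],[0,0,0,-125,0,0,0],[0,0,0,-125,0,0,0]]]}}

```text
time_s: 29.75
position: [0.6241, 0.2547, 0.1256]
tool_rot: [[-0.997, -0.0, 0.083], [-0.083, -0.0, -0.997], [0.0, -1.0, 0.0]]
ft_force: [-0.3, -0.1, 0.6]
grip_width: 0.0856
```

```bash
python3 - <<'E'
from h import *
d=cam("side"); im=cv2.cvtColor(d["img"],cv2.COLOR_RGB2BGR)
cv2.imwrite("pics/s12.png",cv2.resize(im[180:330,160:310],None,fx=4,fy=4,interpolation=cv2.INTER_CUBIC))
save(cam("top"),"pics/t12.png")
E
```

```text
(no output)
```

View pics/s12.png

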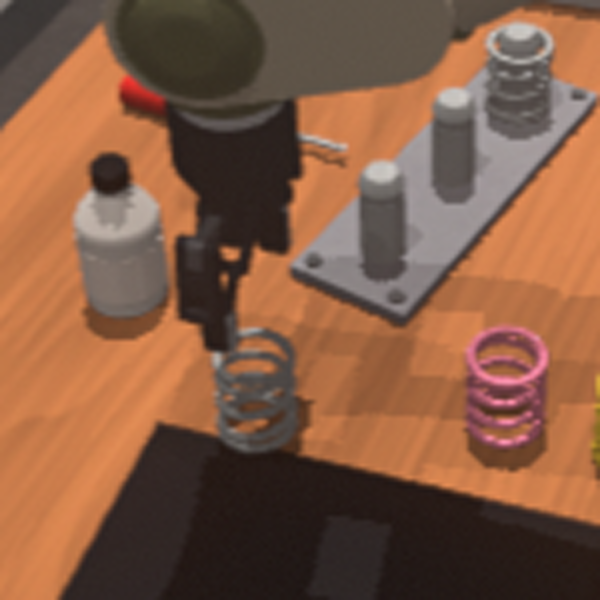

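View pics/t12.png

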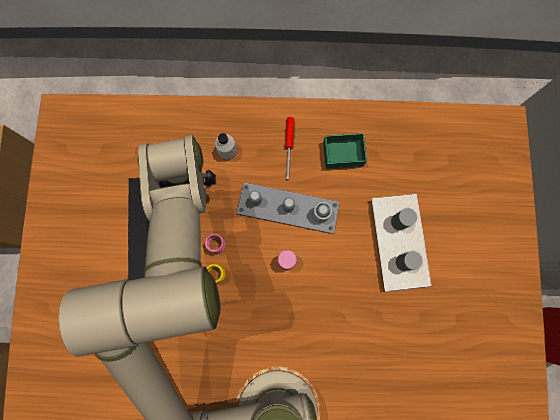

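```bash
python3 - <<'E'
from h import *
S=cam("side");p=env.observe()["position"];print(p)
P=[[.6245,.254,.066],[p[0],p[1],.066],[p[0]-.004,p[1]+.047,.107],[p[0]-.004,p[1]+.047,.125],[p[0]+.004,p[1]-.047,.107]]
print(np.round((proj(S,P)-[160,180])*4+1.5))
E
```

```text
[0.62493288 0.25513529 0.1275151 ]
[[253. 355.]
 [252. 356.]
 [220. 363.]
 [217. 343.]
 [274. 261.]]
```

The pose agrees with the finger projection. I'll lower and close.

Request:
{"name": "carry_out", "arguments": {"targets": [[[0,0,0,-20,0,0,0],[0,0,0,-40,0,0,0],[0,0,0,-54,0,0,0],[0,0,0,-64,0,0,0],[0,0,0,-64,0,0,0],[0,0,0,-64,0,0,0],[0.15,0,0,-64,0,0,0],[0.25,0,0,-64,0,0,0],[0.32,0,0,-64,0,0,0],[0.4,0,0,-64,0,0,0],[0.6,0,0,-64,0,0,0],[1,0,0,-64,0,0,0],[1,0,0,-64,0,0,0],[1,0,0,-64,0,0,0],[1,0,0,-64,0,0,0],[1,0,0,-64,0,0,0]]]}}

```text
time_s: 31.23
position: [0.6248, 0.2553, 0.0626]
tool_rot: [[-0.997, 0.002, 0.083], [-0.083, 0.001, -0.997], [-0.002, -1.0, -0.0]]
ft_force: [-0.2, 0.3, 5.2]
grip_width: 0.0502
```

Request:
{"name": "carry_out", "arguments": {"targets": [[[1,0,0,5,0,0,0],[1,0,0,15,0,0,0],[1,0,0,30,0,0,0],[1,0,0,50,0,0,0],[1,0,0,75,0,0,0],[1,0,0,100,0,0,0],[1,0,0,125,0,0,0],[1,0,0,140,0,0,0],[1,0,0,140,0,0,0],[1,0,0,140,0,0,0]]]}}

```text
time_s: 32.07
position: [0.6241, 0.2552, 0.2017]
tool_rot: [[-0.997, 0.001, 0.083], [-0.083, 0.0, -0.997], [-0.001, -1.0, -0.0]]
ft_force: [-0.2, -0.5, -3.5]
grip_width: 0.0501
```

```bash
python3 - <<'E'
from h import *
d=cam("side"); im=cv2.cvtColor(d["img"],cv2.COLOR_RGB2BGR)
cv2.imwrite("pics/s13.png",cv2.resize(im[160:310,160:310],None,fx=4,fy=4,interpolation=cv2.INTER_CUBIC))
p=env.observe()["position"];print(p)
P=[[p[0],p[1],p[2]+.003],[p[0],p[1],p[2]-.061]]
print(np.round((proj(d,P)-[160,160])*4+1.5))
E
```

```text
[0.62372566 0.25510016 0.20034458]
[[239. 276.]
 [246. 354.]]
```

View pics/s13.png

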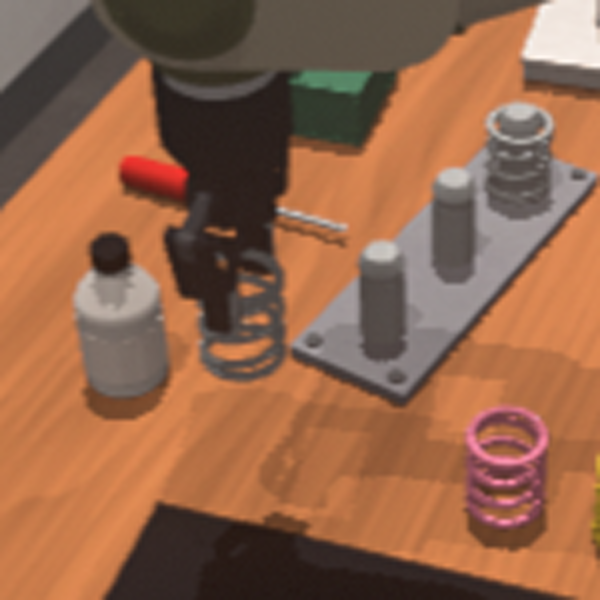

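The second spring is held but looks a little skewed about the jaw axis. I'll take it above rod 1 to check.

Request:
{"name": "carry_out", "arguments": {"targets": [[[1,-1,-8,0,0,0,0],[1,-3,-28,0,0,0,0],[1,-6,-55,-5,0,0,0],[1,-8,-83,-10,0,0,0],[1,-11,-111,-15,0,0,0],[1,-14,-138,-20,0,0,0],[1,-16,-160,-25,0,0,0],[1,-17,-172,-30,0,0,0],[1,-17,-176,-34,0,0,0],[1,-17,-176,-34,0,0,0],[1,-17,-176,-34,0,0,0],[1,-17,-176,-34,0,0,0]]]}}

```text
time_s: 33.12
position: [0.6073, 0.0804, 0.1674]
tool_rot: [[-0.996, 0.0, 0.084], [-0.084, 0.0, -0.996], [-0.0, -1.0, -0.0]]
ft_force: [0.5, 0.4, -1.7]
grip_width: 0.0504
```

```bash
python3 - <<'E'
from h import *
d=cam("side"); im=cv2.cvtColor(d["img"],cv2.COLOR_RGB2BGR)
cv2.imwrite("pics/s14.png",cv2.resize(im[170:270,205:305],None,fx=6,fy=6,interpolation=cv2.INTER_CUBIC))
s=env.observe();p=s["position"];print(p,s["wrist_torque"])
P=[[p[0],p[1],p[2]+.003],[p[0],p[1],p[2]-.061],[.6072,.0795,.087],[p[0]+.005,p[1],p[2]-.061]]
print(np.round((proj(d,P)-[205,170])*6+2.5))
save(cam("top"),"pics/t14.png")
E
```

```text
[0.60731294 0.08036655 0.16744408] [-0.03996001 -0.00668345 -0.02798493]
[[297. 180.]
 [300. 288.]
 [302. 319.]
 [290. 286.]]
```

View pics/s14.png

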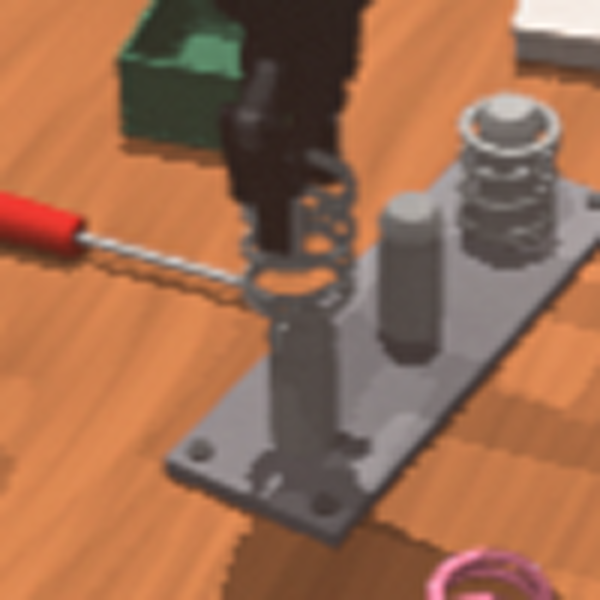

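View pics/t14.png

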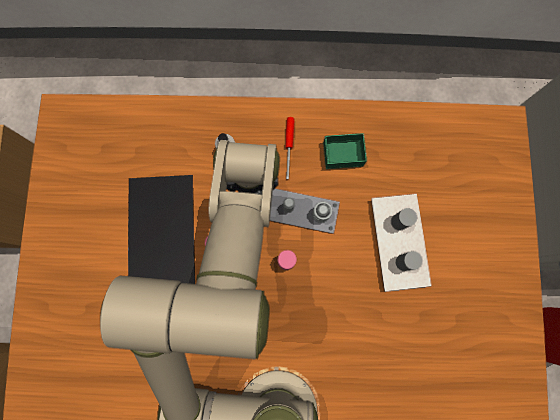

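The bottom ring, centre about (299,290), is roughly 2 mm in +x off the rod 1 axis at about (305,319); the skew is around 2°. I'll trim by a small tilt and shift, and start threading.

Request:
{"name": "carry_out", "arguments": {"targets": [[[1,-1,-1,0,0,1.5,0],[1,-1,-1,-4,0,1.5,0],[1,-1,-1,-8,0,1.5,0],[1,-1,-1,-12,0,1.5,0],[1,-1,-1,-16,0,1.5,0],[1,-1,-1,-20,0,1.5,0],[1,-1,-1,-24,0,1.5,0],[1,-1,-1,-26,0,1.5,0],[1,-1,-1,-26,0,1.5,0]]]}}

```text
time_s: 33.97
position: [0.6061, 0.0781, 0.1408]
tool_rot: [[-0.996, -0.027, 0.083], [-0.083, -0.0, -0.997], [0.027, -1.0, -0.002]]
ft_force: [0.2, -0.1, -1.9]
grip_width: 0.05
```

Request:
{"name": "carry_out", "arguments": {"targets": [[[1,0,1,-3,0,0,0],[1,0,1,-6,0,0,0],[1,0,1,-9,0,0,0],[1,0,1,-12,0,0,0],[1,0,1,-15,0,0,0],[1,0,1,-15,0,0,0]]]}}

```text
time_s: 34.47
position: [0.606, 0.0792, 0.1255]
tool_rot: [[-0.996, -0.027, 0.083], [-0.083, 0.0, -0.997], [0.027, -1.0, -0.002]]
ft_force: [1.0, -2.1, -1.8]
grip_width: 0.0497
```

Request:
{"name": "carry_out", "arguments": {"targets": [[[1,0,0,-3,0,0,0],[1,0,0,-6,0,0,0],[1,0,0,-9,0,0,0],[1,0,0,-12,0,0,0],[1,0,0,-15,0,0,0],[1,0,0,-15,0,0,0]]]}}

```text
time_s: 34.97
position: [0.6066, 0.0785, 0.1108]
tool_rot: [[-0.996, -0.025, 0.083], [-0.083, -0.001, -0.997], [0.025, -1.0, -0.001]]
ft_force: [3.9, -5.1, -4.8]
grip_width: 0.05
```

```bash
python3 - <<'E'
from h import *
d=cam("side"); im=cv2.cvtColor(d["img"],cv2.COLOR_RGB2BGR)
cv2.imwrite("pics/s15.png",cv2.resize(im[170:270,205:305],None,fx=6,fy=6,interpolation=cv2.INTER_CUBIC))
E
```

```text
(no output)
```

View pics/s15.png

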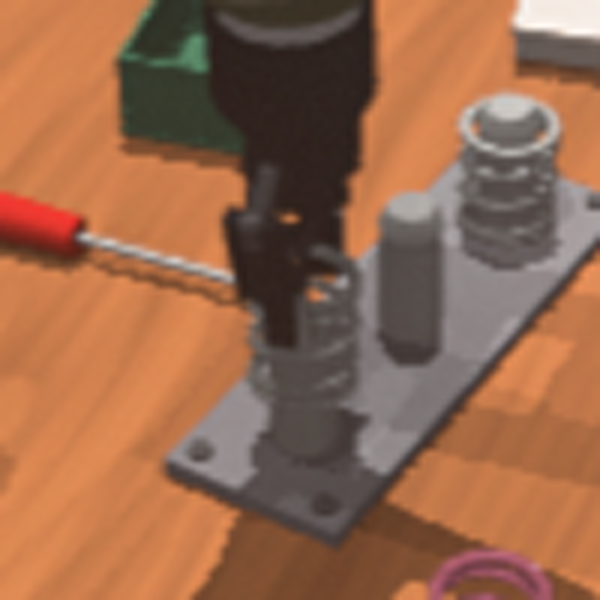

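It's threading, with a light side force of (+4, -5) N. I'll yield in that direction and continue.

Request:
{"name": "carry_out", "arguments": {"targets": [[[1,1,-2,0,0,0,0],[1,1,-2,-2,0,0,0],[1,1,-2,-4,0,0,0],[1,1,-2,-6,0,0,0],[1,1,-2,-8,0,0,0],[1,1,-2,-10,0,0,0],[1,1,-2,-10,0,0,0]]]}}

```text
time_s: 35.6
position: [0.6069, 0.0773, 0.1007]
tool_rot: [[-0.996, -0.027, 0.083], [-0.083, 0.0, -0.997], [0.027, -1.0, -0.002]]
ft_force: [-0.8, -0.6, -2.4]
grip_width: 0.0496
```

Free again. Continuing.

Request:
{"name": "carry_out", "arguments": {"targets": [[[1,0,0,-3,0,0,0],[1,0,0,-6,0,0,0],[1,0,0,-9,0,0,0],[1,0,0,-12,0,0,0],[1,0,0,-15,0,0,0],[1,0,0,-15,0,0,0]]]}}

```text
time_s: 36.1
position: [0.6069, 0.0772, 0.0855]
tool_rot: [[-0.996, -0.027, 0.083], [-0.083, 0.0, -0.997], [0.027, -1.0, -0.002]]
ft_force: [-0.4, 0.7, -2.1]
grip_width: 0.0497
```

Request:
{"name": "carry_out", "arguments": {"targets": [[[1,0,0,-2,0,0,0],[1,0,0,-4,0,0,0],[1,0,0,-6,0,0,0],[1,0,0,-8,0,0,0],[1,0,0,-8,0,0,0]]]}}

```text
time_s: 36.52
position: [0.607, 0.0772, 0.0779]
tool_rot: [[-0.996, -0.027, 0.083], [-0.083, 0.0, -0.997], [0.027, -1.0, -0.002]]
ft_force: [-0.2, 0.1, -2.9]
grip_width: 0.0501
```

Request:
{"name": "carry_out", "arguments": {"targets": [[[1,0,0,-1,0,0,0],[1,0,0,-2,0,0,0],[1,0,0,-3,0,0,0],[1,0,0,-3,0,0,0]]]}}

```text
time_s: 36.85
position: [0.6072, 0.0772, 0.0752]
tool_rot: [[-0.996, -0.026, 0.083], [-0.083, -0.0, -0.997], [0.026, -1.0, -0.002]]
ft_force: [-0.7, -0.0, -2.4]
grip_width: 0.0498
```

Request:
{"name": "carry_out", "arguments": {"targets": [[[1,0,0,-1,0,0,0],[1,0,0,-1,0,0,0],[1,0,0,-1,0,0,0]]]}}

```text
time_s: 37.1
position: [0.6074, 0.0772, 0.0747]
tool_rot: [[-0.996, -0.025, 0.083], [-0.083, 0.0, -0.997], [0.025, -1.0, -0.002]]
ft_force: [0.2, 0.8, 1.6]
grip_width: 0.0501
```

Request:
{"name": "carry_out", "arguments": {"targets": [[[1,0,0,-1,0,0,0],[1,0,0,-1,0,0,0],[1,0,0,-1,0,0,0]]]}}

```text
time_s: 37.35
position: [0.6077, 0.0774, 0.0745]
tool_rot: [[-0.996, -0.024, 0.083], [-0.083, 0.0, -0.997], [0.024, -1.0, -0.002]]
ft_force: [-1.3, 1.1, 8.2]
grip_width: 0.0501
```

Contact at the expected height. Release and retreat.

Request:
{"name": "carry_out", "arguments": {"targets": [[[0.42,0,0,0,0,0,0],[0.4,0,0,0,0,0,0],[0.37,0,0,0,0,0,0],[0.33,0,0,0,0,0,0],[0.28,0,0,0,0,0,0],[0.2,0,0,0,0,0,0],[0.1,0,2,0,0,0,0],[0,0,2,0,0,0,0],[0,0,2,0,0,0,0],[0,0,2,0,0,0,0],[0,0,2,0,0,0,0]]]}}

```text
time_s: 38.27
position: [0.6072, 0.0792, 0.0733]
tool_rot: [[-0.996, -0.026, 0.083], [-0.083, -0.0, -0.997], [0.026, -1.0, -0.002]]
ft_force: [-0.2, 0.2, 0.3]
grip_width: 0.0853
```

Request:
{"name": "carry_out", "arguments": {"targets": [[[0,0,0,10,0,0,0],[0,0,0,35,0,0,0],[0,0,0,70,0,0,0],[0,0,0,110,0,0,0],[0,0,0,150,0,0,0],[0,0,0,165,0,0,0],[0,-15,-25,165,0,0,0],[0,-30,-60,165,0,0,0],[0,-50,-95,165,0,0,0],[0,-70,-130,165,0,0,0],[0,-90,-165,165,0,0,0],[0,-110,-200,165,0,0,0],[0,-130,-235,165,0,0,0],[0,-150,-270,165,0,0,0],[0,-160,-300,165,0,0,0],[0,-160,-330,165,0,0,0],[0,-160,-360,165,0,0,0],[0,-160,-380,165,0,0,0],[0,-160,-380,165,0,0,0],[0,-160,-380,165,0,0,0]]]}}

```text
time_s: 39.93
position: [0.4469, -0.3013, 0.2387]
tool_rot: [[-0.996, -0.026, 0.082], [-0.082, 0.0, -0.997], [0.026, -1.0, -0.002]]
ft_force: [0.4, 1.0, 0.1]
grip_width: 0.0853
```

```bash
python3 - <<'E'
from h import *
for n in ("top","side"):
    d=cam(n); im=cv2.cvtColor(d["img"],cv2.COLOR_RGB2BGR); save(d,f"pics/{n}16.png")
    b=im[170:250,225:350] if n=="top" else im[165:265,225:350]
    cv2.imwrite(f"pics/{n}S16.png",cv2.resize(b,None,fx=6,fy=6,interpolation=cv2.INTER_CUBIC))
E
```

```text
(no output)
```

View pics/sideS16.png

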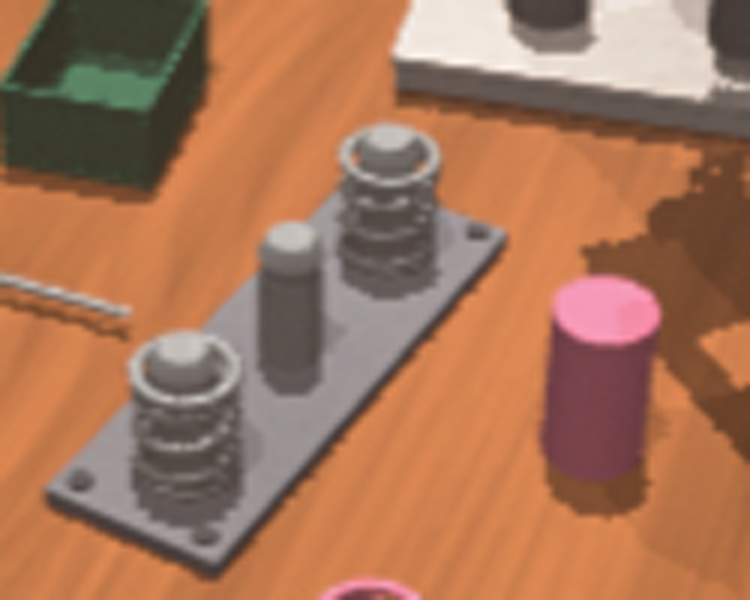

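View pics/topS16.png

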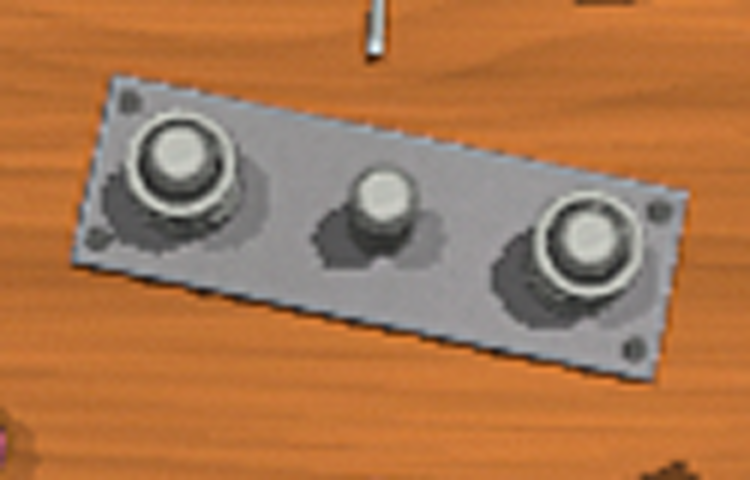

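View pics/top16.png

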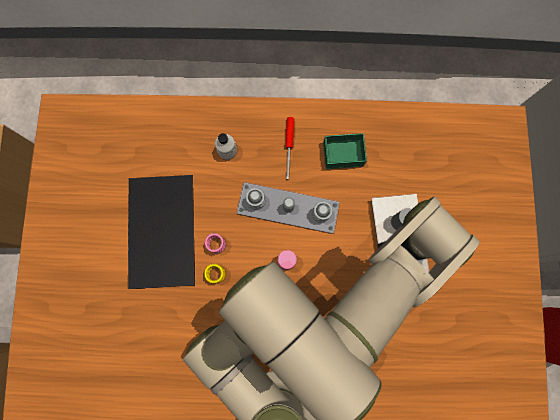

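View pics/side16.png

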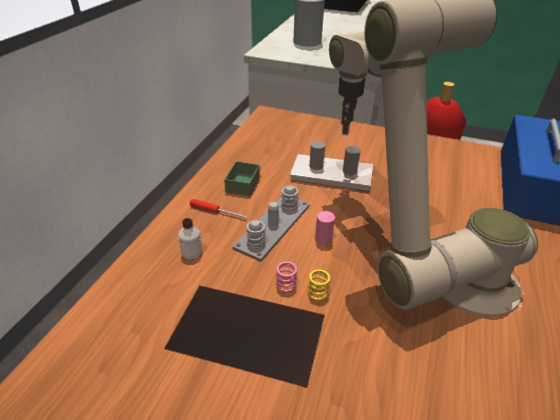

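Both springs ring their rods concentrically, and both cups stand on the platform. One numeric check of the seating height, then I'll hand in.

```bash
python3 - <<'E'
from h import *
d=cam("side")
for x in([.6072,.0795],[.5715,-.1167]):
    print(np.round((proj(d,[[*x,.087],[*x,.076],[*x,.080]])-[225,165])*6+2.5))
E
```

```text
[[182. 349.]
 [182. 366.]
 [182. 360.]]
[[388. 138.]
 [387. 155.]
 [388. 149.]]
```

```bash
python3 -c "
from rig import env
print(env.close_job())"
```

```text
the job is handed in; nothing more can be done
None
```

The job is handed in at about 40 s on the robot's clock. Both dust cups are off their rods, and both springs are threaded and seated.

- **Cups:** two cups were present, on rods 2 and 3. Both were lifted off first and stand mouth down on the white platform; the last side view shows both upright.
- **Springs:** two grey springs were present, now on rods 3 and 1. One was knocked to the edge of the mat partway through, so I measured it again before gripping it. It leaned slightly, so I trimmed the tool tilt, and it threaded with only about 5 N of side force.
- **Seating:** both top rings project to within about 1 px of the expected 76 mm seated height. The contact heights also matched.
- **Other items:** the oil bottle, parts bin, screwdriver and the pink and yellow decoys appear where they started. The gripper was open and well clear when I handed in.

No check failed. The two cameras disagreed by at most about 2 mm, which is within their stated calibration.

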